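Fetch the boxed-in sample jar to the balance

ROBOT

A 7-joint arm with a two-finger parallel gripper is mounted at the origin on the work surface. World frame = base frame: x ahead of the robot, y to its left, z up, the work surface at z = 0. Lengths are in mm, angles in degrees, forces in N, time in s.
With the tool pointing down it reaches from about 400 to 850 mm from the base axis. Payload 10.4 kg.
Tool frame: the origin (TCP) lies midway between the tips of the shut fingers; the grasp point (between the pads) lies 19 mm behind it; x points along the fingers, y is the direction in which the jaws open and shut, and the axes are right-handed (so a half turn about x gives the same grasp; the last joint's range is limited). The gripper opens to 87 mm and grips with 3 to 60 N. Pads are 19 mm wide; open, the fingers measure 117 mm over their backs; the gripper's body (75 mm by 190 mm) begins 51 mm behind the grasp point.
Start: joints at [-72.8, 19.034, -3.707, 83.658, 1.238, 77.344, -5.071], TCP at [198.252, 592.746, 222.576] pointing down, gripper open.
Joint ranges: [-148.97, 148.97], [-28.65, 121.19], [-84.17, 76.75], [9.2, 138.47], [-72.65, 252.65], [3.7, 117.97], [-149.18, 149.18]. Speed limits (degrees/s): [127.2, 127.2, 159.86, 159.86, 180, 180, 180].

INTERFACE

Orientations are given as a 3x3 rotation matrix whose columns are the frame's x, y, z axes.
In Python, from rig import * gives the robot as it stands. The module is installed in compiled form; this text tells all that it offers.
- The arm moves only by the tool send_rows, never from a script. Its argument "motion" is a list of rows, each an object of numbers: "dx", "dy", "dz": the shift along the world's x, y, z in m; "yaw": the turn about the world's z in rad; "jaw": the finger opening in m, from 0 to 0.087. A call has 1 to 5 rows; each row is the pose to reach, as a shift and turn from the pose commanded when the call began; what a row does not reach only later rows make up. A row lasts 1/8 s, in which the tool goes at most 62.5 mm and 10.7 degrees, less where a joint would pass 70% of its speed; a pose out of reach is approached as far as the arm can. A call with a gripper value outside its range is refused whole. The fingers move at their own pace and stop on an object; the grip force is fixed at half the most. Time passes only in rows, so rows that repeat a pose let the fingers close. It gives the time, the measured TCP pose, the force and the opening at its end, in the units of the state.
- read_state(): the state, without advancing time (a new reading comes with each control period).
- grab_frame(name): name is "scene" or "side" or "wrist"; returns the picture (384x512x3 uint8, red, green, blue); there is no depth.
- camera_info(name): a dict with "mtx" (3x3 intrinsics, pixels), "view" (4x4, takes a point from world to camera coordinates). Camera axes: x right, y down, z forward; pixel columns grow to the right and rows downward; lengths in mm; the calibration is good to about 2 mm. The wrist camera is an equidistant fisheye: a pixel r from the principal point sees the ray r / f radians off the axis. A picture is of the moment at which its call begins: read the wrist's pose just before it. camera_info takes no time and is no camera call; for the wrist camera it gives the pose at the moment of the call.
- finish_job(): hands the job in, once; it reports no verdict.
The state is a dict: "time": time; "qpos": joint angles; "dq": joint speeds; "joint_torque": joint torques, N m; "tcp_pos": TCP position; "orientation": TCP orientation; "contact_force": force on the tool from outside, world axes, zero at the start; "torque": the same for the moment, N m; "gripper_width": finger opening in mm.
Only numpy, scipy, OpenCV 4.12 (cv2) and the standard library are available. Lean on these libraries where they do the work, as an engineer would, in place of code of your own. Each camera call takes 0.05 s, during which the arm holds its last target. There are 200 camera calls.

TASK

The yellow-lidded sample jar on the blue storage tray is boxed in by the blue-capped and the red-capped bottle: first stand both bottles on the empty white side tray, then set the jar gently on the middle of the balance pan, and after that put each bottle back just where it stood at the start. Keep everything upright, leave the white-lidded jar, the beaker and the vial where they are, and let go of everything at the end.

Things in the scene. Friction and masses are not known exactly. Their poses are not given: they have to be found in the camera images.
- bottle_blue: Tall round white bottle, blue screw cap and blue band. 195 mm high; body 56 mm in diameter up to 150 mm, then neck; cap 34 mm in diameter, at 165 to 195 mm height (take it by the cap). About 0.25 kg. Origin: centre of its underside, z up. Starts on the storage tray, 7 mm from the yellow-lidded jar, diagonally on its robot side, 9 cm from the other bottle; left and right change.
- bottle_red: Tall round white bottle, red screw cap and red band. 195 mm high; body 56 mm in diameter up to 150 mm, then neck; cap 34 mm in diameter, at 165 to 195 mm height (take it by the cap). About 0.25 kg. Origin: centre of its underside, z up. Starts on the storage tray, 7 mm from the yellow-lidded jar, diagonally on its robot side, 9 cm from the other bottle; left and right change.
- jar_yellow: Low round amber glass jar with a yellow lid. 78 mm high; glass 56 mm in diameter, lid 60 mm in diameter from 60 to 78 mm height. About 0.25 kg. Origin: centre of its underside, z up. Starts in the back half of the storage tray, 11 cm beside the other jar; left and right change. This is the sample to be weighed.
- jar_white: Low round amber glass jar with a white lid. 78 mm high; glass 56 mm in diameter, lid 60 mm in diameter from 60 to 78 mm height. About 0.25 kg. Origin: centre of its underside, z up. Starts in the back half of the storage tray, 11 cm beside the other jar; left and right change. A bystander: it stays.
- rack_tray: Blue storage tray, fixed: 180 mm (its x) by 310 mm (its y), floor 4 mm thick, rim 4 mm thick and 12 mm high. Origin: centre of its underside, on the bench. Turned a little at each start.
- side_tray: White side tray, fixed, empty at the start: 280 mm (its x) by 170 mm (its y), floor 4 mm thick, rim 4 mm thick and 12 mm high; holds both bottles one behind the other along its x. Origin: centre of its underside, on the bench. Lies left or right of the storage tray, the balance on the other side; a free lane runs in front (robot side) of the storage tray.
- pan (a point): Centre of the top of the balance's round aluminium pan (130 mm in diameter, black spot in the middle), 78 mm above the bench; z up. The white balance is fixed, 260 mm (x) by 190 mm (y), its top 58 mm high; the pan's centre lies 35 mm to +x of the housing's, the display is on the robot's side. The pan does not sink.
- beaker: Bystander: empty glass beaker, 64 mm in diameter, 85 mm high, beyond the work. Origin: centre of its underside.
- vial: Bystander: small amber glass vial with a black cap, 44 mm in diameter, 75 mm high, beyond the work. Origin: centre of its underside.
Things that resemble listed ones, but are neither listed nor needed, are in the scene too. Leave any green or turquoise look-alike of the jar_yellow alone.

How it is judged:
By the outcome, as a careful person would: the job done as asked, in the order asked, and still so for the second after the job is handed in, with the robot touching nothing.
It also fails if it takes over 144 s, if anything falls off the work surface, if the arm or the gripper's body presses on something with over 40 N, if the wrist force passes 120 N, or if a joint passes its speed limit or range.

## Working session

There is one attempt and no reset: what is moved stays moved. The work goes in short steps, Python scripts to look and compute and a tool call to move; the robot and the scene stay as the last step left them, time stands still between calls to the robot, and variables do not carry over. Pictures are saved under pics/ and viewed, about 12 in all and at most 16, crops included, and the job is handed in when it is done.

Besides the shell and the picture viewer there is one more tool, called after "Request:" by a JSON object that holds its "api" and its "payload", one argument or row to a line. send_rows: Moves the arm, as the interface text tells. Its arguments: {"type":"object","properties":{"motion":{"type":"array"}},"required":["motion"]}

```bash
mkdir -p pics; python3 - <<'E'
from rig import *
import cv2,numpy as np
s=read_state();print(s['time'],s['tcp_pos'],np.round(s['orientation'],3).tolist(),s['gripper_width'])
for n in ['scene','side']:
    im=grab_frame(n);cv2.imwrite(f'pics/{n}0.png',im[:,:,::-1]);c=camera_info(n);print(n,np.round(c['mtx'],1).tolist(),np.round(c['view'],3).tolist())
a=cv2.imread('pics/scene0.png');b=cv2.imread('pics/side0.png')
E
```

```text
0.0 [198.14343759 592.34701459 221.75223535] [[-0.0, 0.317, 0.948], [-0.001, 0.948, -0.317], [-1.0, -0.001, 0.0]] 87.31244672549974
scene [[434.7, 0.0, 257.8], [0.0, 434.7, 192.8], [0.0, 0.0, 1.0]] [[-0.083, 0.996, -0.009, 64.372], [0.74, 0.056, -0.67, -397.294], [-0.667, -0.062, -0.742, 1639.395], [0.0, 0.0, 0.0, 1.0]]
side [[351.7, 0.0, 257.6], [0.0, 351.7, 190.3], [0.0, 0.0, 1.0]] [[0.915, -0.403, -0.013, -549.869], [-0.217, -0.465, -0.858, 186.599], [0.34, 0.788, -0.513, 675.517], [0.0, 0.0, 0.0, 1.0]]
```

View pics/scene0.png

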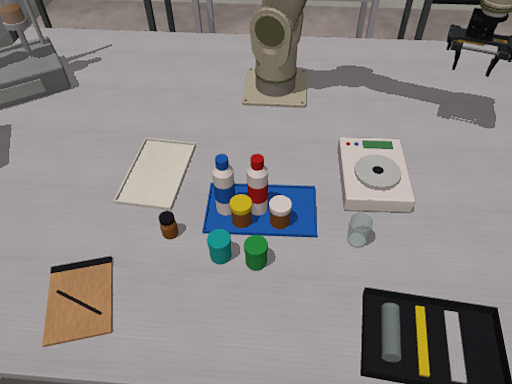

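View pics/side0.png

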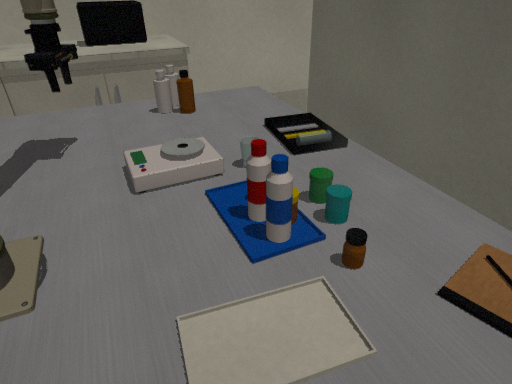

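The scene view shows the white side tray at (157,172) on −y and the balance pan at (378,171) on +y. The blue cap is at (222,161), the red cap at (257,161), the yellow lid at (241,204) and the white lid at (281,205). The turquoise (219,246) and green (256,252) jars are look-alikes. In the side view the yellow jar is mostly hidden behind the blue bottle at (280,195).

```bash
cat > h.py <<'E'
import cv2,numpy as np
from rig import *
def ray(n,uv,info=None):
    c=info or camera_info(n);V=np.array(c['view']);R=V[:3,:3];o=-R.T@V[:3,3]
    d=R.T@np.linalg.inv(c['mtx'])@[uv[0],uv[1],1.];return o,d/np.linalg.norm(d)
def plane(n,uv,z):
    o,d=ray(n,uv);return o+d*(z-o[2])/d[2]
def proj(n,p):
    c=camera_info(n);q=np.array(c['mtx'])@((np.array(c['view'])@[*p,1.])[:3]);return q[:2]/q[2]
def tri(a,b):
    (o1,d1),(o2,d2)=ray('scene',a),ray('side',b)
    t=np.linalg.lstsq(np.c_[d1,-d2],o2-o1,rcond=None)[0]
    p,q=o1+t[0]*d1,o2+t[1]*d2;return (p+q)/2,np.linalg.norm(p-q)
COL={'blue':[(100,150,50),(125,255,255)],'red':[(0,150,80),(6,255,255)],'yellow':[(20,140,80),(33,255,255)]}
def blobs(im,col,roi,minA=30):
    x0,y0,x1,y1=roi;h=cv2.cvtColor(im[y0:y1,x0:x1],cv2.COLOR_BGR2HSV)
    m=cv2.inRange(h,*[np.array(v) for v in COL[col]])
    n,_,st,ce=cv2.connectedComponentsWithStats(m)
    return [(int(s[4]),(s[:4]+[x0,y0,0,0]).tolist(),np.round(c+[x0,y0],1).tolist()) for s,c in zip(st[1:],ce[1:]) if s[4]>=minA]
E
python3 - <<'E'
from h import *
a=cv2.imread('pics/scene0.png');b=cv2.imread('pics/side0.png')
for c in COL: print(c,blobs(a,c,(195,145,325,240)),blobs(b,c,(200,135,325,260)))
g=cv2.cvtColor(a,cv2.COLOR_BGR2HSV)
cv2.imwrite('pics/crop1.png',cv2.resize(a[130:275,110:420],None,fx=2.58,fy=2.58,interpolation=cv2.INTER_CUBIC))
E
```

```text
blue [(167, [216, 154, 12, 16], [221.5, 161.7]), (3281, [203, 183, 114, 54], [266.0, 212.0])] [(283, [272, 154, 16, 20], [279.5, 163.3]), (3472, [206, 181, 119, 79], [257.8, 224.0]), (572, [266, 196, 26, 28], [278.8, 210.8])]
red [(176, [251, 154, 13, 16], [256.9, 161.6]), (238, [248, 184, 20, 20], [257.9, 194.2])] [(150, [251, 139, 15, 18], [259.8, 146.3]), (156, [255, 181, 11, 23], [260.9, 191.9])]
yellow [(386, [230, 194, 22, 22], [240.5, 204.4])] [(36, [285, 135, 13, 4], [290.4, 136.0]), (83, [292, 187, 7, 17], [295.1, 194.7])]
```

View pics/crop1.png

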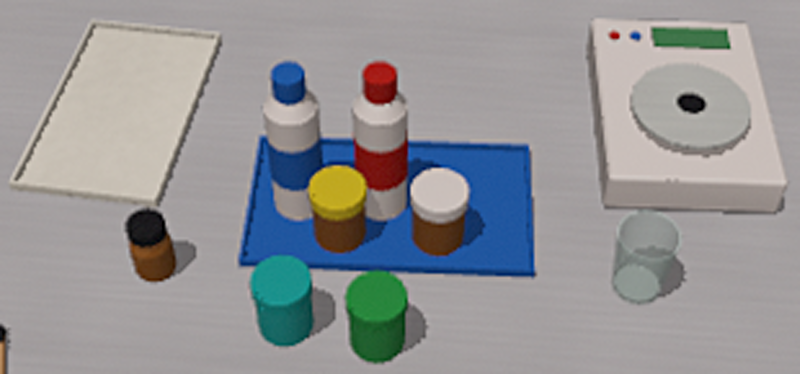

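Crop: the yellow lid sits at crop (338,192), between the two bottles, with the white lid at (439,192). The turquoise and green jars stand outside the tray. So the yellow one is the target.

```bash
python3 - <<'E'
from h import *
r=lambda v:np.round(v,1).tolist()
B,e=tri((221.5,161.7),(279.5,163.3));print('blue',r(B),e,r(plane('scene',(221.5,161.7),180)))
R,e2=tri((256.9,161.6),(259.8,146.3));print('red',r(R),e2,r(plane('scene',(256.9,161.6),180)))
Y=plane('scene',(240.5,204.4),69);print('Y',r(Y))
a=cv2.imread('pics/scene0.png');h=cv2.cvtColor(a,cv2.COLOR_BGR2HSV)
W=plane('scene',(439/2.58+110,192/2.58+130),69);print('W',r(W))
d=lambda p,q:round(float(np.hypot(*(p-q)[:2])),1)
print('BR',d(B,R),'BY',d(B,Y),'RY',d(R,Y),'YW',d(Y,W))
P=plane('scene',(691/2.58+110,103/2.58+130),78);print('pan',r(P))
m=((a.max(2)<60)).astype(np.uint8);n,_,st,ce=cv2.connectedComponentsWithStats(m[155:185,360:395]);print(st[1:].tolist(),[r(plane('scene',c+[360,155],78)) for c in ce[1:]])
C=[plane('scene',(x/2.58+110,y/2.58+130),12) for x,y in[(95,22),(220,35),(155,202),(13,187)]]
print('side',[r(c) for c in C],r(np.mean(C,0)),[d(C[i],C[i-1]) for i in range(4)])
C=[plane('scene',(x/2.58+110,y/2.58+130),12) for x,y in[(263,138),(529,146),(534,273),(241,265)]]
print('rack',[r(c) for c in C],r(np.mean(C,0)),[d(C[i],C[i-1]) for i in range(4)])
for n,p in [('vial',(147,222)),('beaker',(648,228))]: print(n,r(plane('scene',(p[0]/2.58+110,p[1]/2.58+130),75)))
s=read_state();print(s['tcp_pos'])
E
```

```text
blue [604.9, -105.1, 184.6] 0.32022917904151293 [600.0, -106.0, 180.0]
red [601.2, -15.5, 187.1] 1.6789229729997244 [592.9, -15.7, 180.0]
Y [645.1, -56.4, 69.0]
W [637.2, 49.2, 69.0]
BR 89.7 BY 63.2 RY 60.0 YW 105.9
pan [495.5, 318.7, 78.0]
[[13, 12, 10, 7, 54]] [[494.4, 318.0, 78.0]]
side [[336.4, -402.9, 12.0], [349.3, -239.1, 12.0], [626.3, -261.0, 12.0], [616.8, -423.3, 12.0]] [482.2, -331.6, 12.0] [281.2, 164.4, 277.8, 162.6]
rack [[521.9, -157.6, 12.0], [511.5, 147.5, 12.0], [691.0, 151.8, 12.0], [704.1, -152.6, 12.0]] [607.1, -2.7, 12.0] [182.3, 305.3, 179.5, 304.6]
vial [704.2, -241.8, 75.0]
beaker [673.7, 259.2, 75.0]
[198.16139861 592.38706426 221.83750763]
```

Request:
{"api": "send_rows", "payload": {
  "motion": [
    {"dx": 0.03,"dy": -0.05,"dz": 0.02,"yaw": 0.1,"jaw": 0.087},
    {"dx": 0.06,"dy": -0.1,"dz": 0.04,"yaw": 0.2,"jaw": 0.087},
    {"dx": 0.09,"dy": -0.15,"dz": 0.06,"yaw": 0.3,"jaw": 0.087},
    {"dx": 0.12,"dy": -0.2,"dz": 0.08,"yaw": 0.323,"jaw": 0.087},
    {"dx": 0.15,"dy": -0.25,"dz": 0.1,"yaw": 0.323,"jaw": 0.087}
  ]
}}

```text
time: 0.72
tcp_pos: [348.9, 340.8, 323.0]
orientation: [[-0.0, -0.0, 1.0], [0.0, 1.0, 0.0], [-1.0, 0.0, -0.0]]
contact_force: [1.3, 0.8, 0.2]
gripper_width: 87.1
```

Request:
{"api": "send_rows", "payload": {
  "motion": [
    {"dx": 0.03,"dy": -0.05},
    {"dx": 0.06,"dy": -0.1},
    {"dx": 0.09,"dy": -0.15},
    {"dx": 0.12,"dy": -0.2},
    {"dx": 0.15,"dy": -0.25}
  ]
}}

```text
invalid input
```

Request:
{"api": "send_rows", "payload": {
  "motion": [
    {"dx": 0.03,"dy": -0.05},
    {"dx": 0.06,"dy": -0.1},
    {"dx": 0.09,"dy": -0.15},
    {"dx": 0.1,"dy": -0.16},
    {"dx": 0.1,"dy": -0.16}
  ]
}}

```text
invalid input
```

```bash
python3 - <<'E'
from h import *
c=camera_info('wrist');s=read_state();im=grab_frame('wrist')[:,:,::-1];cv2.imwrite('pics/w1.png',im)
print(s['tcp_pos'],s['gripper_width'],np.round(c['mtx'],1).tolist(),np.round(c['view'],3).tolist())
E
```

```text
[348.8998897  340.77898679 323.00868909] 87.13295451965365 [[297.3, 0.0, 254.1], [0.0, 297.3, 192.8], [0.0, 0.0, 1.0]] [[-0.001, 1.0, 0.001, -340.038], [0.954, 0.001, 0.301, -400.152], [0.301, 0.002, -0.954, 381.622], [0.0, 0.0, 0.0, 1.0]]
```

View pics/w1.png

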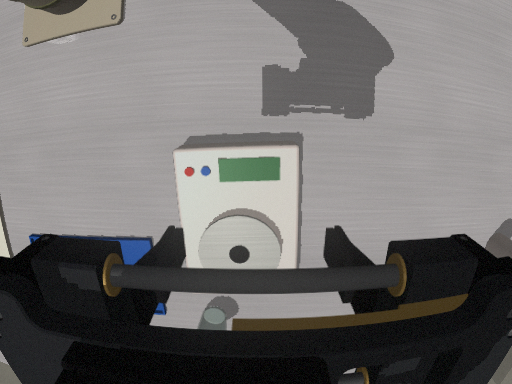

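The move was refused because every row needs all its fields. The wrist picture shows the balance with the pan spot at (239,254), which gives me a free pan measurement.

Request:
{"api": "send_rows", "payload": {
  "motion": [
    {"dx": 0.03,"dy": -0.05,"dz": 0,"yaw": 0,"jaw": 0.087},
    {"dx": 0.06,"dy": -0.1,"dz": 0,"yaw": 0,"jaw": 0.087},
    {"dx": 0.09,"dy": -0.15,"dz": 0,"yaw": 0,"jaw": 0.087},
    {"dx": 0.12,"dy": -0.2,"dz": 0,"yaw": 0,"jaw": 0.087},
    {"dx": 0.15,"dy": -0.25,"dz": 0,"yaw": 0,"jaw": 0.087}
  ]
}}

```text
time: 1.4
tcp_pos: [498.8, 91.1, 322.5]
orientation: [[-0.0, -0.0, 1.0], [0.0, 1.0, 0.0], [-1.0, 0.0, -0.0]]
contact_force: [0.2, 0.1, -0.3]
gripper_width: 87.2
```

Request:
{"api": "send_rows", "payload": {
  "motion": [
    {"dx": 0.03,"dy": -0.05,"dz": 0,"yaw": 0,"jaw": 0.087},
    {"dx": 0.06,"dy": -0.1,"dz": 0,"yaw": 0,"jaw": 0.087},
    {"dx": 0.09,"dy": -0.15,"dz": 0,"yaw": 0,"jaw": 0.087},
    {"dx": 0.1,"dy": -0.195,"dz": 0,"yaw": 0,"jaw": 0.087},
    {"dx": 0.1,"dy": -0.195,"dz": 0,"yaw": 0,"jaw": 0.087}
  ]
}}

```text
time: 2.02
tcp_pos: [597.9, -106.9, 321.9]
orientation: [[-0.001, 0.006, 1.0], [-0.002, 1.0, -0.006], [-1.0, -0.002, -0.001]]
contact_force: [0.6, 1.2, -0.7]
gripper_width: 86.6
```

```bash
cat >> h.py <<'E'
def fish(uv,z,c):
    V=np.array(c['view']);R=V[:3,:3];o=-R.T@V[:3,3];K=np.array(c['mtx'])
    x,y=(uv[0]-K[0,2])/K[0,0],(uv[1]-K[1,2])/K[1,1];t=np.hypot(x,y)
    d=R.T@[x*np.sin(t)/t,y*np.sin(t)/t,np.cos(t)];return o+d*(z-o[2])/d[2]
E
python3 - <<'E'
from h import *
c0={'mtx':[[297.3,0,254.1],[0,297.3,192.8],[0,0,1]],'view':[[-0.001,1,0.001,-340.038],[0.954,0.001,0.301,-400.152],[0.301,0.002,-0.954,381.622],[0,0,0,1]]}
a=cv2.imread('pics/w1.png');m=(a[240:268,222:260].max(2)<70).astype(np.uint8)
_,_,st,ce=cv2.connectedComponentsWithStats(m);i=1+st[1:,4].argmax();print(st[i],'pan',fish(ce[i]+[222,240],78,c0))
c=camera_info('wrist');s=read_state();im=grab_frame('wrist')[:,:,::-1].copy();cv2.imwrite('pics/w2.png',im)
print(s['tcp_pos'],np.round(c['view'],4).tolist())
for k in COL: print(k,[(q,np.round(fish(q[2],195,c),1).tolist()) for q in blobs(im,k,(60,60,460,260),100)])
E
```

```text
[  8   6  19  17 257] pan [494.93499668 316.83882346  78.        ]
[ 597.85150799 -106.9334355   321.85294675] [[0.0058, 1.0, -0.0009, 104.565], [0.954, -0.0053, 0.2996, -637.4235], [0.2996, -0.0026, -0.9541, 306.7172], [0.0, 0.0, 0.0, 1.0]]
blue [((11486, [219, 102, 184, 109], [313.3, 140.9]), [553.0, -49.2, 195.0]), ((204, [308, 183, 33, 21], [319.3, 197.8]), [612.1, -40.2, 195.0])]
red [((687, [327, 171, 30, 30], [341.9, 185.6]), [599.0, -16.6, 195.0])]
yellow [((1147, [271, 175, 39, 41], [290.9, 196.1]), [610.1, -70.2, 195.0])]
```

View pics/w2.png

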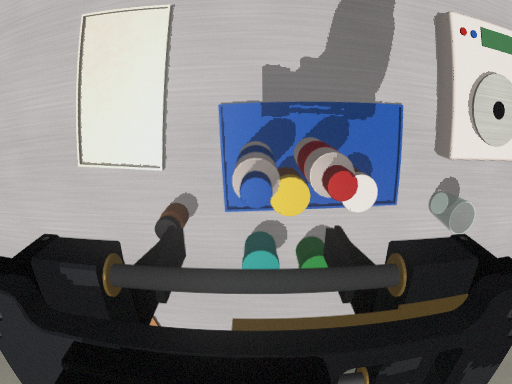

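The wrist view shows the blue cap at about (257,190), the red cap at (343,186) and the yellow lid at (291,196). The side tray at top left is empty.

```bash
python3 - <<'E'
from h import *
c=camera_info('wrist');s=read_state();print(s['tcp_pos'])
im=cv2.imread('pics/w2.png');g=cv2.cvtColor(im,cv2.COLOR_BGR2GRAY)
big=cv2.resize(im[160:220,225:385],None,fx=5,fy=5,interpolation=cv2.INTER_CUBIC)
for roi,z,n in [((236,168,280,212),195,'blue'),((322,166,364,206),195,'red'),((268,172,314,220),78,'yel')]:
    x0,y0,x1,y1=roi;k=cv2.HoughCircles(cv2.resize(g[y0:y1,x0:x1],None,fx=4,fy=4,interpolation=cv2.INTER_CUBIC),cv2.HOUGH_GRADIENT,1,40,param1=80,param2=12,minRadius=48,maxRadius=92)
    for q in (k[0][:2] if k is not None else []):
        uv=q[:2]/4-0.375+[x0,y0];print(n,uv,q[2]/4,np.round(fish(uv,z,c),1))
        cv2.circle(big,tuple(int(v) for v in (uv-[225,160])*5),int(q[2]*1.25),(0,255,0) if q is k[0][0] else (255,0,255),1)
for p in [(163,168),(78,166),(83,14),(169,8)]: print('side',np.round(fish(p,12,c),1))
cv2.imwrite('pics/w2c.png',big)
E
```

```text
[ 598.00320531 -104.09354849  321.89954504]
blue [255.75 193.  ] 16.1 [ 606.7 -103.2  195. ]
blue [254.5 183. ] 12.9 [ 596.2 -104.4  195. ]
red [341.  184.5] 16.35 [597.7 -14.5 195. ]
yel [290.5  195.75] 19.25 [647.9 -52.4  78. ]
side [ 620.1 -257.4   12. ]
side [ 611.6 -428.    12. ]
side [ 334.  -404.6   12. ]
side [ 352.2 -240.9   12. ]
```

View pics/w2c.png

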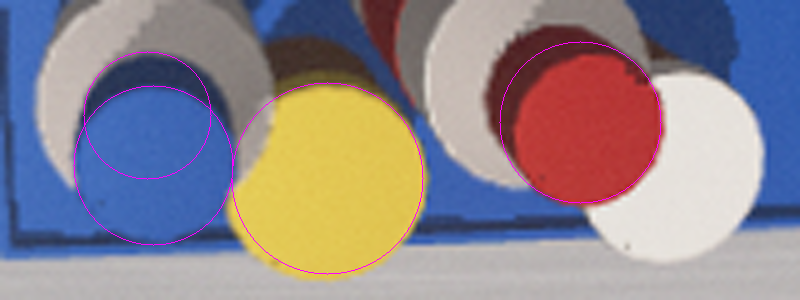

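Request:
{"api": "send_rows", "payload": {
  "motion": [
    {"dx": 0.007,"dy": -0.001,"dz": -0.04,"yaw": 0,"jaw": 0.087},
    {"dx": 0.007,"dy": -0.001,"dz": -0.09,"yaw": 0,"jaw": 0.087},
    {"dx": 0.007,"dy": -0.001,"dz": -0.13,"yaw": 0,"jaw": 0.087},
    {"dx": 0.007,"dy": -0.001,"dz": -0.156,"yaw": 0,"jaw": 0.087},
    {"dx": 0.007,"dy": -0.001,"dz": -0.156,"yaw": 0,"jaw": 0.087}
  ]
}}

```text
time: 2.7
tcp_pos: [604.1, -101.3, 164.8]
orientation: [[-0.004, -0.002, 1.0], [0.001, 1.0, 0.002], [-1.0, 0.001, -0.004]]
contact_force: [-0.4, -0.1, -0.2]
gripper_width: 87.2
```

```bash
python3 - <<'E'
from h import *
s=read_state();print(s['tcp_pos'],s['contact_force']);im=grab_frame('scene')[:,:,::-1];im2=grab_frame('side')[:,:,::-1]
cv2.imwrite('pics/g1.png',np.hstack([cv2.resize(im[90:240,170:320],None,fx=2.66,fy=2.66),cv2.resize(im2[90:240,200:350],None,fx=2.66,fy=2.66)]))
E
```

```text
[ 604.07290378 -101.28920922  164.75473587] [-0.41373836 -0.06614049 -0.24160643]
```

View pics/g1.png

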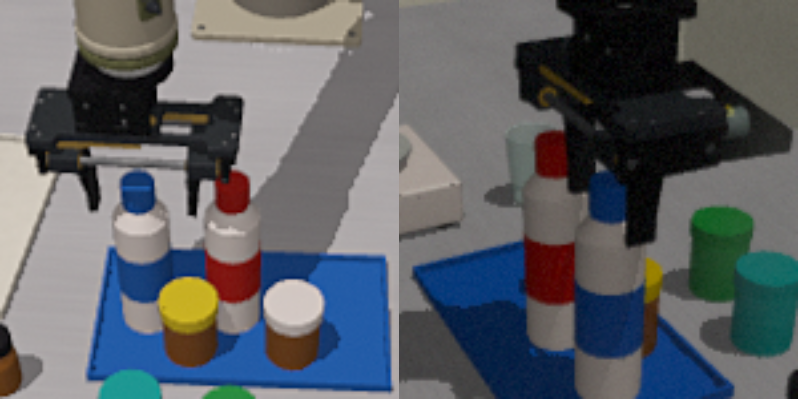

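The fingers straddle the blue cap (about (138,190) left, (610,195) right), so I'm closing.

Request:
{"api": "send_rows", "payload": {
  "motion": [
    {"dx": 0.001,"dy": -0.002,"dz": 0,"yaw": 0,"jaw": 0.087},
    {"dx": 0.001,"dy": -0.002,"dz": 0,"yaw": 0,"jaw": 0.06},
    {"dx": 0.001,"dy": -0.002,"dz": 0,"yaw": 0,"jaw": 0.045},
    {"dx": 0.001,"dy": -0.002,"dz": 0,"yaw": 0,"jaw": 0.02},
    {"dx": 0.001,"dy": -0.002,"dz": 0,"yaw": 0,"jaw": 0.02}
  ]
}}

```text
time: 3.42
tcp_pos: [606.2, -105.2, 166.6]
orientation: [[-0.0, -0.0, 1.0], [0.0, 1.0, 0.0], [-1.0, 0.0, -0.0]]
contact_force: [-0.2, 0.0, -0.3]
gripper_width: 54.7
```

Request:
{"api": "send_rows", "payload": {
  "motion": [
    {"dx": 0,"dy": 0,"dz": 0,"yaw": 0,"jaw": 0.02},
    {"dx": 0,"dy": 0,"dz": 0,"yaw": 0,"jaw": 0.02}
  ]
}}

```text
time: 3.68
tcp_pos: [606.2, -105.3, 166.5]
orientation: [[-0.0, -0.0, 1.0], [0.0, 1.0, 0.0], [-1.0, 0.0, -0.0]]
contact_force: [0.4, -0.0, 1.2]
gripper_width: 35.1
```

Request:
{"api": "send_rows", "payload": {
  "motion": [
    {"dx": 0,"dy": 0,"dz": 0.0,"yaw": 0,"jaw": 0.02},
    {"dx": 0,"dy": 0,"dz": 0.01,"yaw": 0,"jaw": 0.02},
    {"dx": 0,"dy": 0,"dz": 0.03,"yaw": 0,"jaw": 0.02},
    {"dx": 0,"dy": 0,"dz": 0.055,"yaw": 0,"jaw": 0.02},
    {"dx": 0,"dy": 0,"dz": 0.07,"yaw": 0,"jaw": 0.02}
  ]
}}

```text
time: 4.3
tcp_pos: [606.6, -105.4, 238.2]
orientation: [[0.001, -0.0, 1.0], [0.0, 1.0, 0.0], [-1.0, 0.0, 0.001]]
contact_force: [0.3, -0.1, -2.8]
gripper_width: 33.2
```

Request:
{"api": "send_rows", "payload": {
  "motion": [
    {"dx": -0.004,"dy": -0.015,"dz": 0.01,"yaw": 0,"jaw": 0.02},
    {"dx": -0.012,"dy": -0.045,"dz": 0.01,"yaw": 0,"jaw": 0.02},
    {"dx": -0.021,"dy": -0.08,"dz": 0.01,"yaw": 0,"jaw": 0.02},
    {"dx": -0.031,"dy": -0.115,"dz": 0.01,"yaw": 0,"jaw": 0.02},
    {"dx": -0.04,"dy": -0.15,"dz": 0.01,"yaw": 0,"jaw": 0.02}
  ]
}}

```text
time: 4.92
tcp_pos: [564.9, -257.5, 246.3]
orientation: [[-0.001, 0.001, 1.0], [-0.0, 1.0, -0.001], [-1.0, -0.0, -0.001]]
contact_force: [0.7, -1.0, -2.3]
gripper_width: 33.4
```

Request:
{"api": "send_rows", "payload": {
  "motion": [
    {"dx": -0.008,"dy": -0.03,"dz": 0,"yaw": 0,"jaw": 0.02},
    {"dx": -0.015,"dy": -0.055,"dz": 0,"yaw": 0,"jaw": 0.02},
    {"dx": -0.02,"dy": -0.072,"dz": 0,"yaw": 0,"jaw": 0.02},
    {"dx": -0.021,"dy": -0.077,"dz": 0,"yaw": 0,"jaw": 0.02},
    {"dx": -0.021,"dy": -0.077,"dz": 0,"yaw": 0,"jaw": 0.02}
  ]
}}

```text
time: 5.55
tcp_pos: [545.4, -331.9, 246.4]
orientation: [[-0.0, -0.0, 1.0], [0.0, 1.0, 0.0], [-1.0, 0.0, -0.0]]
contact_force: [1.2, -0.4, -3.2]
gripper_width: 32.7
```

```bash
python3 - <<'E'
from h import *
s=read_state();print(s['tcp_pos'],s['contact_force'],s['gripper_width']);im=grab_frame('scene')[:,:,::-1];im2=grab_frame('side')[:,:,::-1]
cv2.imwrite('pics/g2.png',np.hstack([cv2.resize(im[70:230,80:300],None,fx=1.8,fy=1.8),cv2.resize(im2[130:384,140:400],(395,288))[:288]]))
E
```

```text
[ 545.40384863 -331.90163814  246.40831284] [ 1.20313513 -0.37906279 -3.20657288] 32.7022474254949
```

View pics/g2.png

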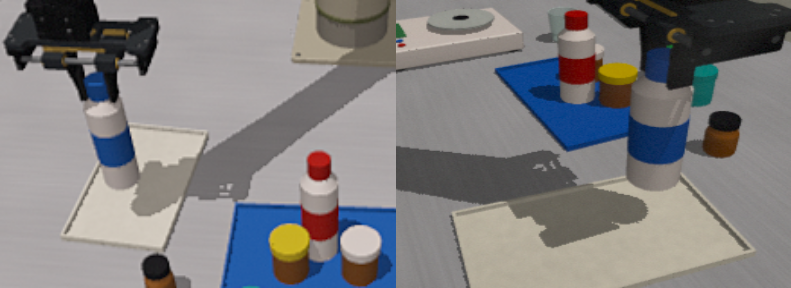

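The blue bottle hangs upright over the side tray, so I'm lowering it.

Request:
{"api": "send_rows", "payload": {
  "motion": [
    {"dx": 0,"dy": 0,"dz": -0.03,"yaw": 0,"jaw": 0.02},
    {"dx": 0,"dy": 0,"dz": -0.055,"yaw": 0,"jaw": 0.02},
    {"dx": 0,"dy": 0,"dz": -0.068,"yaw": 0,"jaw": 0.02},
    {"dx": 0,"dy": 0,"dz": -0.074,"yaw": 0,"jaw": 0.02},
    {"dx": 0,"dy": 0,"dz": -0.077,"yaw": 0,"jaw": 0.02}
  ]
}}

```text
time: 6.28
tcp_pos: [545.6, -332.3, 170.0]
orientation: [[0.001, -0.0, 1.0], [-0.0, 1.0, 0.0], [-1.0, -0.0, 0.001]]
contact_force: [0.1, 0.1, -1.3]
gripper_width: 33.1
```

Request:
{"api": "send_rows", "payload": {
  "motion": [
    {"dx": 0,"dy": 0,"dz": -0.001,"yaw": 0,"jaw": 0.02},
    {"dx": 0,"dy": 0,"dz": -0.002,"yaw": 0,"jaw": 0.02},
    {"dx": 0,"dy": 0,"dz": -0.003,"yaw": 0,"jaw": 0.02},
    {"dx": 0,"dy": 0,"dz": -0.003,"yaw": 0,"jaw": 0.02}
  ]
}}

```text
time: 6.78
tcp_pos: [545.3, -332.3, 166.6]
orientation: [[0.0, -0.0, 1.0], [0.0, 1.0, 0.0], [-1.0, 0.0, 0.0]]
contact_force: [0.1, -0.1, -2.6]
gripper_width: 33.5
```

Request:
{"api": "send_rows", "payload": {
  "motion": [
    {"dx": 0,"dy": 0,"dz": -0.0005,"yaw": 0,"jaw": 0.02},
    {"dx": 0,"dy": 0,"dz": -0.001,"yaw": 0,"jaw": 0.02},
    {"dx": 0,"dy": 0,"dz": -0.001,"yaw": 0,"jaw": 0.02}
  ]
}}

```text
time: 7.15
tcp_pos: [545.6, -332.6, 166.5]
orientation: [[0.001, -0.0, 1.0], [-0.0, 1.0, 0.0], [-1.0, -0.0, 0.001]]
contact_force: [-1.1, 1.2, 5.3]
gripper_width: 32.8
```

Contact felt (5 N). Release and rise.

Request:
{"api": "send_rows", "payload": {
  "motion": [
    {"dx": 0,"dy": 0,"dz": 0,"yaw": 0,"jaw": 0.045},
    {"dx": 0,"dy": 0,"dz": 0,"yaw": 0,"jaw": 0.06},
    {"dx": 0,"dy": 0,"dz": 0,"yaw": 0,"jaw": 0.087},
    {"dx": 0,"dy": 0,"dz": 0,"yaw": 0,"jaw": 0.087},
    {"dx": 0,"dy": 0,"dz": 0.0,"yaw": 0,"jaw": 0.087}
  ]
}}

```text
time: 7.78
tcp_pos: [545.2, -332.2, 165.5]
orientation: [[-0.0, -0.0, 1.0], [0.0, 1.0, 0.0], [-1.0, 0.0, -0.0]]
contact_force: [-0.3, -0.3, 1.1]
gripper_width: 75.1
```

Request:
{"api": "send_rows", "payload": {
  "motion": [
    {"dx": 0,"dy": 0,"dz": 0.02,"yaw": 0,"jaw": 0.087},
    {"dx": 0,"dy": 0,"dz": 0.06,"yaw": 0,"jaw": 0.087},
    {"dx": 0,"dy": 0.02,"dz": 0.09,"yaw": 0,"jaw": 0.087},
    {"dx": 0.01,"dy": 0.06,"dz": 0.09,"yaw": 0,"jaw": 0.087},
    {"dx": 0.02,"dy": 0.11,"dz": 0.09,"yaw": 0,"jaw": 0.087}
  ]
}}

```text
time: 8.4
tcp_pos: [565.4, -222.4, 257.7]
orientation: [[0.002, 0.002, 1.0], [-0.001, 1.0, -0.002], [-1.0, -0.001, 0.002]]
contact_force: [1.8, 0.1, 0.3]
gripper_width: 87.2
```

Request:
{"api": "send_rows", "payload": {
  "motion": [
    {"dx": 0.01,"dy": 0.05,"dz": 0,"yaw": 0,"jaw": 0.087},
    {"dx": 0.02,"dy": 0.1,"dz": 0,"yaw": 0,"jaw": 0.087},
    {"dx": 0.03,"dy": 0.15,"dz": 0,"yaw": 0,"jaw": 0.087},
    {"dx": 0.034,"dy": 0.195,"dz": 0,"yaw": 0,"jaw": 0.087},
    {"dx": 0.034,"dy": 0.206,"dz": 0,"yaw": 0,"jaw": 0.087}
  ]
}}

```text
time: 9.02
tcp_pos: [599.7, -12.4, 256.8]
orientation: [[0.001, -0.005, 1.0], [0.001, 1.0, 0.005], [-1.0, 0.001, 0.001]]
contact_force: [0.2, -0.4, 0.3]
gripper_width: 87.1
```

```bash
python3 - <<'E'
from h import *
a=grab_frame('scene')[:,:,::-1].copy();b=grab_frame('side')[:,:,::-1].copy();cv2.imwrite('pics/s3.png',a);cv2.imwrite('pics/d3.png',b)
for col,roi in [('blue',(100,100,190,190)),('red',(240,145,275,175))]: print(col,blobs(a,col,roi))
c=camera_info('wrist');s=read_state();w=grab_frame('wrist')[:,:,::-1].copy();cv2.imwrite('pics/w3.png',w);print(s['tcp_pos'])
print([(q,fish(q[2],199,c)) for q in blobs(w,'red',(100,60,460,260),100)])
print([(q,fish(q[2],82,c)) for q in blobs(w,'yellow',(100,60,460,260),100)])
E
```

```text
blue [(161, [134, 135, 14, 15], [140.3, 141.7]), (263, [138, 163, 22, 20], [149.3, 173.8])]
red [(173, [251, 154, 13, 16], [257.0, 161.8])]
[599.48010805 -15.22748605 256.60695616]
[((1208, [233, 187, 41, 39], [253.1, 206.2]), array([597.34723631, -16.75819174, 199.        ]))]
[((1300, [198, 189, 43, 45], [216.6, 212.6]), array([648.80811667, -61.40771725,  82.        ]))]
```

View pics/w3.png

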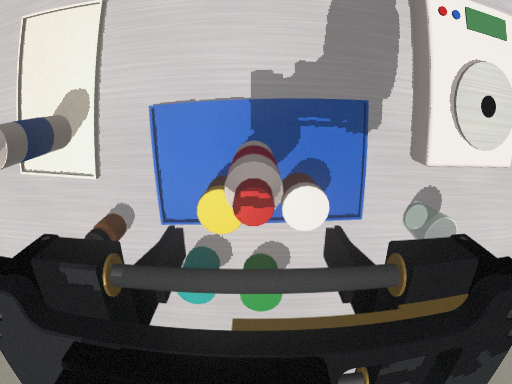

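The wrist view shows the red cap centred at (254,208) and blue standing on the side tray at left. Descending on red.

Request:
{"api": "send_rows", "payload": {
  "motion": [
    {"dx": 0,"dy": -0.001,"dz": -0.03,"yaw": 0,"jaw": 0.087},
    {"dx": 0,"dy": -0.001,"dz": -0.065,"yaw": 0,"jaw": 0.087},
    {"dx": 0,"dy": -0.001,"dz": -0.09,"yaw": 0,"jaw": 0.087},
    {"dx": 0,"dy": -0.001,"dz": -0.09,"yaw": 0,"jaw": 0.087},
    {"dx": 0,"dy": -0.001,"dz": -0.09,"yaw": 0,"jaw": 0.06}
  ]
}}

```text
time: 9.8
tcp_pos: [599.9, -18.6, 167.1]
orientation: [[0.002, 0.002, 1.0], [-0.0, 1.0, -0.002], [-1.0, -0.0, 0.002]]
contact_force: [-0.6, -0.1, 0.9]
gripper_width: 82.5
```

Request:
{"api": "send_rows", "payload": {
  "motion": [
    {"dx": 0,"dy": 0,"dz": 0,"yaw": 0,"jaw": 0.045},
    {"dx": 0,"dy": 0,"dz": 0,"yaw": 0,"jaw": 0.02},
    {"dx": 0,"dy": 0,"dz": 0,"yaw": 0,"jaw": 0.02},
    {"dx": 0,"dy": 0,"dz": 0,"yaw": 0,"jaw": 0.02},
    {"dx": 0,"dy": 0,"dz": 0,"yaw": 0,"jaw": 0.02}
  ]
}}

```text
time: 10.42
tcp_pos: [599.2, -17.2, 165.6]
orientation: [[-0.0, -0.0, 1.0], [0.0, 1.0, 0.0], [-1.0, 0.0, -0.0]]
contact_force: [0.7, 0.2, 0.3]
gripper_width: 34.6
```

Request:
{"api": "send_rows", "payload": {
  "motion": [
    {"dx": 0,"dy": 0,"dz": 0,"yaw": 0,"jaw": 0.02},
    {"dx": 0,"dy": 0,"dz": 0.01,"yaw": 0,"jaw": 0.02},
    {"dx": 0,"dy": 0,"dz": 0.035,"yaw": 0,"jaw": 0.02},
    {"dx": 0,"dy": 0,"dz": 0.07,"yaw": 0,"jaw": 0.02},
    {"dx": -0.005,"dy": -0.009,"dz": 0.09,"yaw": 0,"jaw": 0.02}
  ]
}}

```text
time: 11.05
tcp_pos: [594.7, -26.0, 257.5]
orientation: [[0.002, -0.001, 1.0], [0.0, 1.0, 0.001], [-1.0, 0.0, 0.002]]
contact_force: [0.2, -0.0, -2.0]
gripper_width: 33.3
```

Request:
{"api": "send_rows", "payload": {
  "motion": [
    {"dx": -0.012,"dy": -0.021,"dz": 0,"yaw": 0,"jaw": 0.02},
    {"dx": -0.03,"dy": -0.052,"dz": 0,"yaw": 0,"jaw": 0.02},
    {"dx": -0.05,"dy": -0.087,"dz": 0,"yaw": 0,"jaw": 0.02},
    {"dx": -0.07,"dy": -0.122,"dz": 0,"yaw": 0,"jaw": 0.02},
    {"dx": -0.09,"dy": -0.157,"dz": 0,"yaw": 0,"jaw": 0.02}
  ]
}}

```text
time: 11.68
tcp_pos: [501.5, -185.7, 254.1]
orientation: [[-0.002, 0.001, 1.0], [0.0, 1.0, -0.001], [-1.0, 0.0, -0.002]]
contact_force: [0.1, -0.7, -2.1]
gripper_width: 33.3
```

Request:
{"api": "send_rows", "payload": {
  "motion": [
    {"dx": -0.02,"dy": -0.035,"dz": 0,"yaw": 0,"jaw": 0.02},
    {"dx": -0.04,"dy": -0.07,"dz": 0,"yaw": 0,"jaw": 0.02},
    {"dx": -0.06,"dy": -0.105,"dz": 0,"yaw": 0,"jaw": 0.02},
    {"dx": -0.077,"dy": -0.135,"dz": 0,"yaw": 0,"jaw": 0.02},
    {"dx": -0.086,"dy": -0.149,"dz": 0,"yaw": 0,"jaw": 0.02}
  ]
}}

```text
time: 12.3
tcp_pos: [415.2, -334.4, 254.5]
orientation: [[-0.002, 0.004, 1.0], [0.001, 1.0, -0.004], [-1.0, 0.001, -0.002]]
contact_force: [0.9, 0.6, -1.9]
gripper_width: 33.0
```

Request:
{"api": "send_rows", "payload": {
  "motion": [
    {"dx": 0,"dy": 0,"dz": -0.025,"yaw": 0,"jaw": 0.02},
    {"dx": 0,"dy": 0,"dz": -0.055,"yaw": 0,"jaw": 0.02},
    {"dx": 0,"dy": 0,"dz": -0.076,"yaw": 0,"jaw": 0.02},
    {"dx": 0,"dy": 0,"dz": -0.084,"yaw": 0,"jaw": 0.02},
    {"dx": 0,"dy": 0,"dz": -0.087,"yaw": 0,"jaw": 0.02}
  ]
}}

```text
time: 12.92
tcp_pos: [418.0, -332.1, 168.3]
orientation: [[-0.0, -0.0, 1.0], [0.0, 1.0, 0.0], [-1.0, 0.0, -0.0]]
contact_force: [0.2, 0.0, -1.6]
gripper_width: 33.0
```

Request:
{"api": "send_rows", "payload": {
  "motion": [
    {"dx": 0,"dy": 0,"dz": -0.001,"yaw": 0,"jaw": 0.02},
    {"dx": 0,"dy": 0,"dz": -0.002,"yaw": 0,"jaw": 0.02},
    {"dx": 0,"dy": 0,"dz": -0.003,"yaw": 0,"jaw": 0.02},
    {"dx": 0,"dy": 0,"dz": -0.003,"yaw": 0,"jaw": 0.02}
  ]
}}

```text
time: 13.42
tcp_pos: [418.3, -332.3, 165.6]
orientation: [[0.0, -0.0, 1.0], [0.0, 1.0, 0.0], [-1.0, 0.0, 0.0]]
contact_force: [-0.0, -0.7, -2.2]
gripper_width: 33.5
```

Request:
{"api": "send_rows", "payload": {
  "motion": [
    {"dx": 0,"dy": 0,"dz": -0.0005,"yaw": 0,"jaw": 0.02},
    {"dx": 0,"dy": 0,"dz": -0.001,"yaw": 0,"jaw": 0.02},
    {"dx": 0,"dy": 0,"dz": -0.001,"yaw": 0,"jaw": 0.02}
  ]
}}

```text
time: 13.8
tcp_pos: [418.9, -332.5, 165.5]
orientation: [[0.002, -0.0, 1.0], [-0.0, 1.0, 0.0], [-1.0, -0.0, 0.002]]
contact_force: [-0.5, 1.6, 6.7]
gripper_width: 33.2
```

Request:
{"api": "send_rows", "payload": {
  "motion": [
    {"dx": 0,"dy": 0,"dz": 0,"yaw": 0,"jaw": 0.045},
    {"dx": 0,"dy": 0,"dz": 0,"yaw": 0,"jaw": 0.06},
    {"dx": 0,"dy": 0,"dz": 0,"yaw": 0,"jaw": 0.087},
    {"dx": 0,"dy": 0,"dz": 0,"yaw": 0,"jaw": 0.087},
    {"dx": 0,"dy": 0,"dz": 0.0,"yaw": 0,"jaw": 0.087}
  ]
}}

```text
time: 14.42
tcp_pos: [418.2, -332.3, 164.5]
orientation: [[-0.0, -0.0, 1.0], [0.0, 1.0, 0.0], [-1.0, 0.0, -0.0]]
contact_force: [0.3, -0.3, -0.2]
gripper_width: 74.9
```

Request:
{"api": "send_rows", "payload": {
  "motion": [
    {"dx": 0,"dy": 0,"dz": 0.02,"yaw": 0,"jaw": 0.087},
    {"dx": 0,"dy": 0,"dz": 0.06,"yaw": 0,"jaw": 0.087},
    {"dx": 0.01,"dy": 0.02,"dz": 0.09,"yaw": 0,"jaw": 0.087},
    {"dx": 0.035,"dy": 0.06,"dz": 0.09,"yaw": 0,"jaw": 0.087},
    {"dx": 0.06,"dy": 0.1,"dz": 0.09,"yaw": 0,"jaw": 0.087}
  ]
}}

```text
time: 15.05
tcp_pos: [478.9, -231.3, 255.1]
orientation: [[0.001, 0.001, 1.0], [0.0, 1.0, -0.001], [-1.0, 0.0, 0.001]]
contact_force: [0.7, -0.7, 0.0]
gripper_width: 87.1
```

Request:
{"api": "send_rows", "payload": {
  "motion": [
    {"dx": 0.03,"dy": 0.04,"dz": 0,"yaw": 0,"jaw": 0.087},
    {"dx": 0.06,"dy": 0.08,"dz": 0,"yaw": 0,"jaw": 0.087},
    {"dx": 0.09,"dy": 0.12,"dz": 0,"yaw": 0,"jaw": 0.087},
    {"dx": 0.12,"dy": 0.16,"dz": 0,"yaw": 0,"jaw": 0.087},
    {"dx": 0.13,"dy": 0.176,"dz": 0,"yaw": 0,"jaw": 0.087}
  ]
}}

```text
time: 15.68
tcp_pos: [609.4, -52.8, 253.8]
orientation: [[-0.001, -0.004, 1.0], [0.0, 1.0, 0.004], [-1.0, 0.0, -0.001]]
contact_force: [-0.7, -0.4, -0.4]
gripper_width: 87.2
```

Request:
{"api": "send_rows", "payload": {
  "motion": [
    {"dx": 0,"dy": 0,"dz": -0.05,"yaw": 0,"jaw": 0.087},
    {"dx": 0,"dy": 0,"dz": -0.05,"yaw": 0,"jaw": 0.087},
    {"dx": 0,"dy": 0,"dz": -0.05,"yaw": 0,"jaw": 0.087}
  ]
}}

```text
time: 16.05
tcp_pos: [608.5, -57.2, 206.2]
orientation: [[0.001, 0.001, 1.0], [-0.0, 1.0, -0.001], [-1.0, -0.0, 0.001]]
contact_force: [-0.4, -0.4, 0.2]
gripper_width: 86.8
```

```bash
python3 - <<'E'
from h import *
a=grab_frame('scene')[:,:,::-1].copy();b=grab_frame('side')[:,:,::-1].copy();cv2.imwrite('pics/s4.png',a);cv2.imwrite('pics/d4.png',b)
c=camera_info('wrist');s=read_state();w=grab_frame('wrist')[:,:,::-1].copy();cv2.imwrite('pics/w4.png',w);print(s['tcp_pos'])
print([(q,fish(q[2],82,c)) for q in blobs(w,'yellow',(100,60,460,260),100)])
qa=blobs(a,'yellow',(195,145,325,240));qb=blobs(b,'yellow',(260,140,325,230));print(qa,qb)
if qa and qb: print(tri(qa[0][2],qb[0][2]),plane('scene',qa[0][2],73))
E
```

```text
[608.98584034 -57.02662632 206.75016206]
[((2239, [227, 193, 56, 52], [254.4, 218.9]), array([645.83270269, -57.34488858,  82.        ]))]
[(375, [230, 194, 22, 22], [240.5, 204.5])] [(416, [273, 185, 26, 20], [285.8, 194.6])]
(array([648.49703396, -56.01478672,  72.42213196]), np.float64(0.26273377661341074)) [648.85612932 -55.86109165  73.        ]
```

View pics/w4.png

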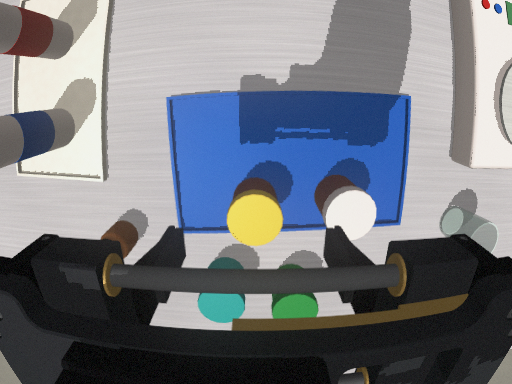

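The lid triangulates to (648,−56) at height 72, as expected (73). The view shows the yellow lid at (255,218), the white one at (350,213), and both bottles standing on the side tray. Descending.

Request:
{"api": "send_rows", "payload": {
  "motion": [
    {"dx": 0.025,"dy": 0,"dz": -0.01,"yaw": 0,"jaw": 0.087},
    {"dx": 0.039,"dy": 0,"dz": -0.04,"yaw": 0,"jaw": 0.087},
    {"dx": 0.039,"dy": 0,"dz": -0.08,"yaw": 0,"jaw": 0.087},
    {"dx": 0.039,"dy": 0,"dz": -0.1,"yaw": 0,"jaw": 0.087},
    {"dx": 0.039,"dy": 0,"dz": -0.1,"yaw": 0,"jaw": 0.087}
  ]
}}

```text
time: 16.82
tcp_pos: [646.8, -56.3, 104.3]
orientation: [[-0.001, -0.0, 1.0], [0.0, 1.0, 0.0], [-1.0, 0.0, -0.001]]
contact_force: [1.0, 0.6, 0.2]
gripper_width: 87.1
```

```bash
python3 - <<'E'
from h import *
a=grab_frame('scene')[:,:,::-1].copy();b=grab_frame('side')[:,:,::-1].copy();print(read_state()['tcp_pos'])
cv2.imwrite('pics/g5.png',np.hstack([cv2.resize(a[110:260,170:320],None,fx=2.66,fy=2.66),cv2.resize(b[110:260,200:350],None,fx=2.66,fy=2.66)]))
E
```

```text
[648.0779913  -56.46069772 106.35806554]
```

View pics/g5.png

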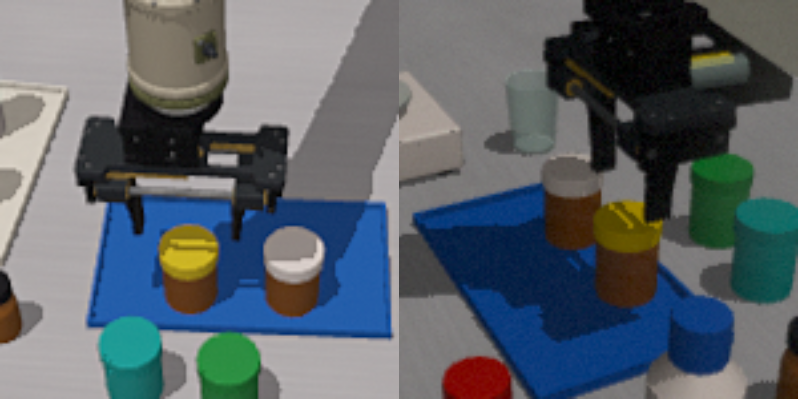

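The fingers straddle the yellow lid, (190,255) left and (628,225) right, clear of the white jar. Descending and closing.

Request:
{"api": "send_rows", "payload": {
  "motion": [
    {"dx": 0,"dy": 0,"dz": -0.02,"yaw": 0,"jaw": 0.087},
    {"dx": 0,"dy": 0,"dz": -0.042,"yaw": 0,"jaw": 0.087},
    {"dx": 0,"dy": 0,"dz": -0.052,"yaw": 0,"jaw": 0.087},
    {"dx": 0,"dy": 0,"dz": -0.052,"yaw": 0,"jaw": 0.087},
    {"dx": 0,"dy": 0,"dz": -0.052,"yaw": 0,"jaw": 0.07}
  ]
}}

```text
time: 17.55
tcp_pos: [647.8, -56.4, 53.4]
orientation: [[0.001, -0.0, 1.0], [0.0, 1.0, 0.0], [-1.0, 0.0, 0.001]]
contact_force: [1.1, -0.0, 0.8]
gripper_width: 82.8
```

Request:
{"api": "send_rows", "payload": {
  "motion": [
    {"dx": 0,"dy": 0,"dz": 0,"yaw": 0,"jaw": 0.065},
    {"dx": 0,"dy": 0,"dz": 0,"yaw": 0,"jaw": 0.045},
    {"dx": 0,"dy": 0,"dz": 0,"yaw": 0,"jaw": 0.045},
    {"dx": 0,"dy": 0,"dz": 0,"yaw": 0,"jaw": 0.045},
    {"dx": 0,"dy": 0,"dz": 0,"yaw": 0,"jaw": 0.045}
  ]
}}

```text
time: 18.18
tcp_pos: [647.5, -56.4, 52.9]
orientation: [[0.001, -0.0, 1.0], [-0.0, 1.0, 0.0], [-1.0, -0.0, 0.001]]
contact_force: [-0.5, -0.5, 3.2]
gripper_width: 59.2
```

Request:
{"api": "send_rows", "payload": {
  "motion": [
    {"dx": 0,"dy": 0,"dz": 0.005,"yaw": 0,"jaw": 0.045},
    {"dx": 0,"dy": 0,"dz": 0.025,"yaw": 0,"jaw": 0.045},
    {"dx": 0,"dy": 0,"dz": 0.06,"yaw": 0,"jaw": 0.045},
    {"dx": 0,"dy": 0,"dz": 0.1,"yaw": 0,"jaw": 0.045},
    {"dx": 0,"dy": 0,"dz": 0.13,"yaw": 0,"jaw": 0.045}
  ]
}}

```text
time: 18.8
tcp_pos: [647.6, -56.5, 185.7]
orientation: [[0.002, 0.0, 1.0], [0.0, 1.0, -0.0], [-1.0, 0.0, 0.002]]
contact_force: [0.1, -0.1, -2.9]
gripper_width: 59.1
```

Request:
{"api": "send_rows", "payload": {
  "motion": [
    {"dx": -0.006,"dy": 0.015,"dz": 0,"yaw": 0,"jaw": 0.045},
    {"dx": -0.02,"dy": 0.048,"dz": 0,"yaw": 0,"jaw": 0.045},
    {"dx": -0.036,"dy": 0.088,"dz": 0,"yaw": 0,"jaw": 0.045},
    {"dx": -0.052,"dy": 0.128,"dz": 0,"yaw": 0,"jaw": 0.045},
    {"dx": -0.068,"dy": 0.168,"dz": 0,"yaw": 0,"jaw": 0.045}
  ]
}}

```text
time: 19.42
tcp_pos: [577.3, 114.0, 181.5]
orientation: [[-0.002, -0.001, 1.0], [0.0, 1.0, 0.001], [-1.0, 0.0, -0.002]]
contact_force: [-0.4, -0.0, -3.1]
gripper_width: 58.4
```

Request:
{"api": "send_rows", "payload": {
  "motion": [
    {"dx": -0.016,"dy": 0.04,"dz": 0,"yaw": 0,"jaw": 0.045},
    {"dx": -0.032,"dy": 0.08,"dz": 0,"yaw": 0,"jaw": 0.045},
    {"dx": -0.048,"dy": 0.12,"dz": 0,"yaw": 0,"jaw": 0.045},
    {"dx": -0.064,"dy": 0.16,"dz": 0,"yaw": 0,"jaw": 0.045},
    {"dx": -0.076,"dy": 0.188,"dz": 0,"yaw": 0,"jaw": 0.045}
  ]
}}

```text
time: 20.05
tcp_pos: [500.6, 302.4, 181.5]
orientation: [[-0.002, -0.003, 1.0], [-0.0, 1.0, 0.003], [-1.0, -0.0, -0.002]]
contact_force: [0.7, -0.4, -3.6]
gripper_width: 59.1
```

Request:
{"api": "send_rows", "payload": {
  "motion": [
    {"dx": -0.0085,"dy": 0.018,"dz": 0,"yaw": 0,"jaw": 0.045},
    {"dx": -0.0085,"dy": 0.018,"dz": -0.015,"yaw": 0,"jaw": 0.045},
    {"dx": -0.0085,"dy": 0.018,"dz": -0.035,"yaw": 0,"jaw": 0.045},
    {"dx": -0.0085,"dy": 0.018,"dz": -0.045,"yaw": 0,"jaw": 0.045},
    {"dx": -0.0085,"dy": 0.018,"dz": -0.045,"yaw": 0,"jaw": 0.045}
  ]
}}

```text
time: 20.68
tcp_pos: [494.6, 316.5, 136.6]
orientation: [[-0.001, 0.001, 1.0], [-0.001, 1.0, -0.001], [-1.0, -0.001, -0.001]]
contact_force: [-0.3, -0.5, -3.3]
gripper_width: 59.0
```

```bash
python3 - <<'E'
from h import *
a=grab_frame('scene')[:,:,::-1].copy();b=grab_frame('side')[:,:,::-1].copy();s=read_state();print(s['tcp_pos'],s['contact_force'],s['gripper_width'])
cv2.imwrite('pics/g6.png',np.hstack([cv2.resize(a[90:240,300:450],None,fx=2.66,fy=2.66),cv2.resize(b[60:210,100:250],None,fx=2.66,fy=2.66)]))
E
```

```text
[495.23221178 317.38288704 137.97527645] [ 0.27267506 -0.20520826 -2.59652629] 59.33942058039956
```

View pics/g6.png

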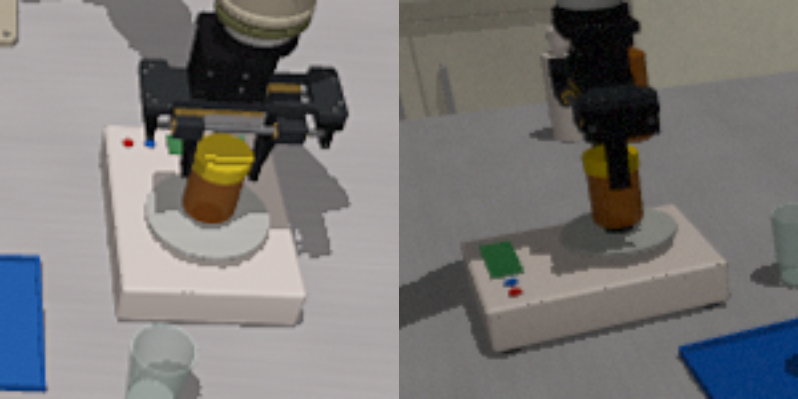

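The jar hovers upright over the pan centre, about 10 mm up. Setting it down slowly.

Request:
{"api": "send_rows", "payload": {
  "motion": [
    {"dx": 0,"dy": 0,"dz": -0.004,"yaw": 0,"jaw": 0.045},
    {"dx": 0,"dy": 0,"dz": -0.007,"yaw": 0,"jaw": 0.045},
    {"dx": 0,"dy": 0,"dz": -0.008,"yaw": 0,"jaw": 0.045},
    {"dx": 0,"dy": 0,"dz": -0.009,"yaw": 0,"jaw": 0.045},
    {"dx": 0,"dy": 0,"dz": -0.009,"yaw": 0,"jaw": 0.045}
  ]
}}

```text
time: 21.4
tcp_pos: [494.7, 317.8, 128.6]
orientation: [[-0.0, -0.0, 1.0], [0.0, 1.0, 0.0], [-1.0, 0.0, -0.0]]
contact_force: [-0.4, 0.2, -2.8]
gripper_width: 59.1
```

Request:
{"api": "send_rows", "payload": {
  "motion": [
    {"dx": 0,"dy": 0,"dz": -0.0005,"yaw": 0,"jaw": 0.045},
    {"dx": 0,"dy": 0,"dz": -0.001,"yaw": 0,"jaw": 0.045},
    {"dx": 0,"dy": 0,"dz": -0.001,"yaw": 0,"jaw": 0.045}
  ]
}}

```text
time: 21.78
tcp_pos: [494.7, 317.7, 127.6]
orientation: [[-0.0, -0.0, 1.0], [0.0, 1.0, 0.0], [-1.0, 0.0, -0.0]]
contact_force: [-0.9, 0.0, -2.2]
gripper_width: 58.7
```

Request:
{"api": "send_rows", "payload": {
  "motion": [
    {"dx": 0,"dy": 0,"dz": -0.0005,"yaw": 0,"jaw": 0.045},
    {"dx": 0,"dy": 0,"dz": -0.0007,"yaw": 0,"jaw": 0.045},
    {"dx": 0,"dy": 0,"dz": -0.0007,"yaw": 0,"jaw": 0.045}
  ]
}}

```text
time: 22.15
tcp_pos: [494.8, 317.7, 126.9]
orientation: [[0.0, -0.0, 1.0], [0.0, 1.0, 0.0], [-1.0, 0.0, 0.0]]
contact_force: [-0.1, 0.0, -2.4]
gripper_width: 58.8
```

Request:
{"api": "send_rows", "payload": {
  "motion": [
    {"dx": 0,"dy": 0,"dz": -0.0005,"yaw": 0,"jaw": 0.045},
    {"dx": 0,"dy": 0,"dz": -0.0007,"yaw": 0,"jaw": 0.045},
    {"dx": 0,"dy": 0,"dz": -0.0007,"yaw": 0,"jaw": 0.045}
  ]
}}

```text
time: 22.52
tcp_pos: [495.0, 317.7, 126.9]
orientation: [[0.001, -0.0, 1.0], [0.001, 1.0, 0.0], [-1.0, 0.001, 0.001]]
contact_force: [-1.8, -1.7, 5.8]
gripper_width: 59.1
```

Request:
{"api": "send_rows", "payload": {
  "motion": [
    {"dx": 0,"dy": 0,"dz": 0,"yaw": 0,"jaw": 0.065},
    {"dx": 0,"dy": 0,"dz": 0,"yaw": 0,"jaw": 0.075},
    {"dx": 0,"dy": 0,"dz": 0,"yaw": 0,"jaw": 0.087},
    {"dx": 0,"dy": 0,"dz": 0,"yaw": 0,"jaw": 0.087},
    {"dx": 0,"dy": 0,"dz": 0.0,"yaw": 0,"jaw": 0.087}
  ]
}}

```text
time: 23.15
tcp_pos: [494.7, 317.8, 126.1]
orientation: [[-0.0, -0.0, 1.0], [0.0, 1.0, 0.0], [-1.0, 0.0, -0.0]]
contact_force: [-0.2, -0.4, 0.2]
gripper_width: 86.2
```

Request:
{"api": "send_rows", "payload": {
  "motion": [
    {"dx": 0,"dy": 0,"dz": 0.02,"yaw": 0,"jaw": 0.087},
    {"dx": 0,"dy": 0,"dz": 0.05,"yaw": 0,"jaw": 0.087},
    {"dx": 0,"dy": 0,"dz": 0.1,"yaw": 0,"jaw": 0.087},
    {"dx": 0,"dy": -0.03,"dz": 0.14,"yaw": 0,"jaw": 0.087},
    {"dx": 0,"dy": -0.08,"dz": 0.14,"yaw": 0,"jaw": 0.087}
  ]
}}

```text
time: 23.78
tcp_pos: [495.8, 238.7, 269.3]
orientation: [[0.004, -0.003, 1.0], [0.003, 1.0, 0.003], [-1.0, 0.003, 0.004]]
contact_force: [0.6, -1.0, -0.5]
gripper_width: 86.8
```

```bash
python3 - <<'E'
from h import *
a=grab_frame('scene')[:,:,::-1].copy();b=grab_frame('side')[:,:,::-1].copy();s=read_state();print(s['tcp_pos'],s['contact_force'],s['gripper_width'])
qa=blobs(a,'yellow',(340,110,420,200));qb=blobs(b,'yellow',(140,80,240,180));print(qa,qb)
if qa and qb: print(tri(qa[0][2],qb[0][2]),plane('scene',qa[0][2],147))
ra=blobs(a,'red',(100,90,210,200));rb=blobs(b,'red',(150,150,400,384));print(ra,rb)
ba=blobs(a,'blue',(100,90,200,200));bb=blobs(b,'blue',(270,180,420,330));print(ba,bb)
cv2.imwrite('pics/g7.png',np.hstack([cv2.resize(a[90:240,300:450],None,fx=2.66,fy=2.66),cv2.resize(b,(400,300))[:, :]if 0 else cv2.resize(b[:,56:440],(399,399))]))
E
```

```text
[496.31380191 232.05338936 267.56823394] [1.31959814 0.43455739 0.18545026] 86.8765715885784
[(360, [372, 143, 23, 19], [382.5, 152.0])] [(216, [170, 118, 20, 12], [179.7, 123.5])]
(array([495.72082761, 317.79020534, 146.20396461]), np.float64(0.8704379459886334)) [496.00523901 317.79947851 147.        ]
[(134, [147, 106, 12, 14], [152.3, 112.5]), (234, [149, 135, 20, 18], [159.4, 143.9])] [(547, [217, 244, 26, 33], [230.3, 258.7]), (622, [224, 300, 29, 42], [238.7, 324.7])]
[(161, [134, 135, 14, 15], [140.3, 141.7]), (263, [138, 163, 22, 20], [149.3, 173.8])] [(2273, [270, 188, 56, 69], [292.1, 227.6]), (918, [291, 275, 37, 38], [308.1, 296.0])]
```

View pics/g7.png

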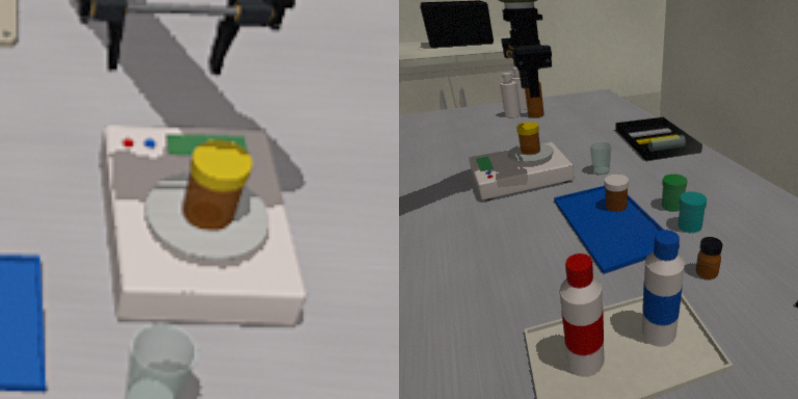

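The jar stands on the pan centre at (495.7,317.8), and its lid height of 146 matches the expected 147. Both bottles stand on the side tray. I'll return red first, because its path would cross blue's place.

Request:
{"api": "send_rows", "payload": {
  "motion": [
    {"dx": -0.007,"dy": -0.055,"dz": 0,"yaw": 0,"jaw": 0.087},
    {"dx": -0.014,"dy": -0.112,"dz": 0,"yaw": 0,"jaw": 0.087},
    {"dx": -0.022,"dy": -0.169,"dz": 0,"yaw": 0,"jaw": 0.087},
    {"dx": -0.03,"dy": -0.226,"dz": 0,"yaw": 0,"jaw": 0.087},
    {"dx": -0.038,"dy": -0.283,"dz": 0,"yaw": 0,"jaw": 0.087}
  ]
}}

```text
time: 24.5
tcp_pos: [456.3, -46.9, 266.2]
orientation: [[0.0, -0.0, 1.0], [0.001, 1.0, 0.0], [-1.0, 0.001, 0.0]]
contact_force: [0.3, 0.3, -0.5]
gripper_width: 86.9
```

Request:
{"api": "send_rows", "payload": {
  "motion": [
    {"dx": -0.008,"dy": -0.057,"dz": 0,"yaw": 0,"jaw": 0.087},
    {"dx": -0.016,"dy": -0.114,"dz": 0,"yaw": 0,"jaw": 0.087},
    {"dx": -0.024,"dy": -0.171,"dz": 0,"yaw": 0,"jaw": 0.087},
    {"dx": -0.032,"dy": -0.228,"dz": 0,"yaw": 0,"jaw": 0.087},
    {"dx": -0.0385,"dy": -0.28,"dz": 0,"yaw": 0,"jaw": 0.087}
  ]
}}

```text
time: 25.12
tcp_pos: [418.0, -326.9, 266.6]
orientation: [[0.002, -0.0, 1.0], [0.0, 1.0, 0.0], [-1.0, 0.0, 0.002]]
contact_force: [-0.0, 0.4, -0.4]
gripper_width: 87.0
```

Request:
{"api": "send_rows", "payload": {
  "motion": [
    {"dx": 0,"dy": -0.007,"dz": 0,"yaw": 0,"jaw": 0.087},
    {"dx": 0,"dy": -0.007,"dz": -0.02,"yaw": 0,"jaw": 0.087},
    {"dx": 0,"dy": -0.007,"dz": -0.04,"yaw": 0,"jaw": 0.087},
    {"dx": 0,"dy": -0.007,"dz": -0.04,"yaw": 0,"jaw": 0.087}
  ]
}}

```text
time: 25.62
tcp_pos: [418.1, -330.9, 225.1]
orientation: [[-0.002, -0.001, 1.0], [0.001, 1.0, 0.001], [-1.0, 0.001, -0.002]]
contact_force: [0.5, 1.1, 0.5]
gripper_width: 87.1
```

Position matches the release pose; go down 60 mm and close.

Request:
{"api": "send_rows", "payload": {
  "motion": [
    {"dx": 0,"dy": 0,"dz": -0.025,"yaw": 0,"jaw": 0.087},
    {"dx": 0,"dy": 0,"dz": -0.05,"yaw": 0,"jaw": 0.087},
    {"dx": 0,"dy": 0,"dz": -0.0605,"yaw": 0,"jaw": 0.087},
    {"dx": 0,"dy": 0,"dz": -0.0605,"yaw": 0,"jaw": 0.087},
    {"dx": 0,"dy": 0,"dz": -0.0605,"yaw": 0,"jaw": 0.06}
  ]
}}

```text
time: 26.25
tcp_pos: [418.8, -332.5, 166.7]
orientation: [[0.001, -0.0, 1.0], [-0.0, 1.0, 0.0], [-1.0, -0.0, 0.001]]
contact_force: [0.0, -0.5, 0.0]
gripper_width: 82.5
```

Request:
{"api": "send_rows", "payload": {
  "motion": [
    {"dx": 0,"dy": 0,"dz": 0,"yaw": 0,"jaw": 0.045},
    {"dx": 0,"dy": 0,"dz": 0,"yaw": 0,"jaw": 0.02},
    {"dx": 0,"dy": 0,"dz": 0,"yaw": 0,"jaw": 0.02},
    {"dx": 0,"dy": 0,"dz": 0,"yaw": 0,"jaw": 0.02},
    {"dx": 0,"dy": 0,"dz": 0,"yaw": 0,"jaw": 0.02}
  ]
}}

```text
time: 26.88
tcp_pos: [418.2, -332.2, 165.7]
orientation: [[-0.0, -0.0, 1.0], [0.0, 1.0, 0.0], [-1.0, 0.0, -0.0]]
contact_force: [0.1, -0.1, -0.6]
gripper_width: 34.9
```

Request:
{"api": "send_rows", "payload": {
  "motion": [
    {"dx": 0,"dy": 0,"dz": 0,"yaw": 0,"jaw": 0.02},
    {"dx": 0,"dy": 0,"dz": 0.01,"yaw": 0,"jaw": 0.02},
    {"dx": 0,"dy": 0,"dz": 0.035,"yaw": 0,"jaw": 0.02},
    {"dx": 0,"dy": 0,"dz": 0.07,"yaw": 0,"jaw": 0.02},
    {"dx": 0.005,"dy": 0.009,"dz": 0.09,"yaw": 0,"jaw": 0.02}
  ]
}}

```text
time: 27.5
tcp_pos: [422.9, -324.3, 257.8]
orientation: [[0.001, 0.002, 1.0], [-0.001, 1.0, -0.002], [-1.0, -0.001, 0.001]]
contact_force: [0.8, 0.3, -1.6]
gripper_width: 33.2
```

Request:
{"api": "send_rows", "payload": {
  "motion": [
    {"dx": 0.012,"dy": 0.021,"dz": 0,"yaw": 0,"jaw": 0.02},
    {"dx": 0.03,"dy": 0.052,"dz": 0,"yaw": 0,"jaw": 0.02},
    {"dx": 0.05,"dy": 0.087,"dz": 0,"yaw": 0,"jaw": 0.02},
    {"dx": 0.07,"dy": 0.122,"dz": 0,"yaw": 0,"jaw": 0.02},
    {"dx": 0.09,"dy": 0.157,"dz": 0,"yaw": 0,"jaw": 0.02}
  ]
}}

```text
time: 28.12
tcp_pos: [513.7, -165.2, 256.3]
orientation: [[0.0, 0.0, 1.0], [0.0, 1.0, -0.0], [-1.0, 0.0, 0.0]]
contact_force: [0.7, 0.7, -2.4]
gripper_width: 33.3
```

Request:
{"api": "send_rows", "payload": {
  "motion": [
    {"dx": 0.02,"dy": 0.035,"dz": 0,"yaw": 0,"jaw": 0.02},
    {"dx": 0.04,"dy": 0.07,"dz": 0,"yaw": 0,"jaw": 0.02},
    {"dx": 0.06,"dy": 0.105,"dz": 0,"yaw": 0,"jaw": 0.02},
    {"dx": 0.077,"dy": 0.135,"dz": 0,"yaw": 0,"jaw": 0.02},
    {"dx": 0.086,"dy": 0.149,"dz": 0,"yaw": 0,"jaw": 0.02}
  ]
}}

```text
time: 28.75
tcp_pos: [599.8, -15.2, 255.7]
orientation: [[-0.0, -0.003, 1.0], [-0.0, 1.0, 0.003], [-1.0, -0.0, -0.0]]
contact_force: [-0.1, -0.3, -2.7]
gripper_width: 33.5
```

Request:
{"api": "send_rows", "payload": {
  "motion": [
    {"dx": 0,"dy": 0,"dz": -0.015,"yaw": 0,"jaw": 0.02},
    {"dx": 0,"dy": 0,"dz": -0.05,"yaw": 0,"jaw": 0.02},
    {"dx": 0,"dy": 0,"dz": -0.074,"yaw": 0,"jaw": 0.02},
    {"dx": 0,"dy": 0,"dz": -0.08,"yaw": 0,"jaw": 0.02},
    {"dx": 0,"dy": 0,"dz": -0.08,"yaw": 0,"jaw": 0.02}
  ]
}}

```text
time: 29.38
tcp_pos: [598.9, -18.4, 175.9]
orientation: [[-0.0, 0.001, 1.0], [-0.0, 1.0, -0.001], [-1.0, -0.0, -0.0]]
contact_force: [0.5, 0.2, -1.6]
gripper_width: 33.2
```

```bash
python3 - <<'E'
from h import *
a=grab_frame('scene')[:,:,::-1].copy();b=grab_frame('side')[:,:,::-1].copy();s=read_state();print(s['tcp_pos'],s['contact_force'],s['gripper_width'])
a0=cv2.imread('pics/s3.png');b0=cv2.imread('pics/side0.png')
for n,x in(('now',a),('start',a0)): print(n,blobs(x,'red',(240,140,280,215)))
for n,x in(('now',b),('start',b0)): print(n,blobs(x,'red',(235,120,290,225)))
print(proj('scene',(600,-16,160)),proj('scene',(600,-16,169)),proj('scene',(600,-15,160)))
E
```

```text
[599.60535373 -17.90593204 176.70763495] [ 0.72071891  0.34970971 -2.10047602] 33.35353989665359
now [(168, [250, 151, 12, 16], [255.6, 158.8]), (272, [247, 182, 20, 19], [256.9, 192.0])]
start [(173, [251, 154, 13, 16], [257.0, 161.8]), (243, [248, 184, 20, 20], [258.0, 194.3])]
now [(30, [254, 140, 4, 13], [255.9, 146.3]), (354, [251, 175, 21, 26], [261.8, 187.9])]
start [(150, [251, 139, 15, 18], [259.8, 146.3]), (156, [255, 181, 11, 23], [260.9, 191.9])]
[256.64839105 169.10680258] [256.61121891 166.61295805] [257.03463336 169.12715943]
```

Compared with the start, the red bottle reads about 1 px (2 mm) too far to −y, so I'm correcting by +1.5 mm while lowering.

Request:
{"api": "send_rows", "payload": {
  "motion": [
    {"dx": 0,"dy": 0.0015,"dz": 0,"yaw": 0,"jaw": 0.02},
    {"dx": 0,"dy": 0.0015,"dz": -0.003,"yaw": 0,"jaw": 0.02},
    {"dx": 0,"dy": 0.0015,"dz": -0.006,"yaw": 0,"jaw": 0.02},
    {"dx": 0,"dy": 0.0015,"dz": -0.008,"yaw": 0,"jaw": 0.02},
    {"dx": 0,"dy": 0.0015,"dz": -0.008,"yaw": 0,"jaw": 0.02}
  ]
}}

```text
time: 30.1
tcp_pos: [599.1, -15.8, 167.4]
orientation: [[-0.0, -0.0, 1.0], [-0.0, 1.0, 0.0], [-1.0, -0.0, -0.0]]
contact_force: [0.4, -0.1, -1.1]
gripper_width: 33.2
```

```bash
python3 - <<'E'
from h import *
a=grab_frame('scene')[:,:,::-1].copy();s=read_state();print(s['tcp_pos'],s['contact_force'],s['gripper_width'])
print(blobs(a,'red',(240,140,280,215)))
E
```

```text
[599.21873896 -15.77942801 167.5859734 ] [ 0.38243195  0.0107527  -1.82681571] 32.82816418714533
[(165, [251, 154, 12, 16], [256.6, 161.4]), (265, [248, 184, 20, 19], [257.9, 194.2])]
```

Matches the start picture (band 257.9,194.2 vs 258.0,194.3). Lower the last bit.

Request:
{"api": "send_rows", "payload": {
  "motion": [
    {"dx": 0,"dy": 0,"dz": -0.001,"yaw": 0,"jaw": 0.02},
    {"dx": 0,"dy": 0,"dz": -0.0018,"yaw": 0,"jaw": 0.02},
    {"dx": 0,"dy": 0,"dz": -0.0018,"yaw": 0,"jaw": 0.02}
  ]
}}

```text
time: 30.52
tcp_pos: [599.2, -15.7, 165.8]
orientation: [[-0.0, -0.0, 1.0], [0.0, 1.0, 0.0], [-1.0, 0.0, -0.0]]
contact_force: [-0.2, 0.1, -2.5]
gripper_width: 33.1
```

Request:
{"api": "send_rows", "payload": {
  "motion": [
    {"dx": 0,"dy": 0,"dz": -0.0005,"yaw": 0,"jaw": 0.02},
    {"dx": 0,"dy": 0,"dz": -0.001,"yaw": 0,"jaw": 0.02},
    {"dx": 0,"dy": 0,"dz": -0.001,"yaw": 0,"jaw": 0.02}
  ]
}}

```text
time: 30.9
tcp_pos: [599.8, -15.7, 165.7]
orientation: [[0.001, -0.0, 1.0], [0.0, 1.0, 0.0], [-1.0, 0.0, 0.001]]
contact_force: [-1.1, 1.3, 5.7]
gripper_width: 33.1
```

Request:
{"api": "send_rows", "payload": {
  "motion": [
    {"dx": 0,"dy": 0,"dz": 0,"yaw": 0,"jaw": 0.045},
    {"dx": 0,"dy": 0,"dz": 0,"yaw": 0,"jaw": 0.06},
    {"dx": 0,"dy": 0,"dz": 0,"yaw": 0,"jaw": 0.087},
    {"dx": 0,"dy": 0,"dz": 0,"yaw": 0,"jaw": 0.087},
    {"dx": 0,"dy": 0,"dz": 0.0,"yaw": 0,"jaw": 0.087}
  ]
}}

```text
time: 31.52
tcp_pos: [599.2, -15.7, 164.8]
orientation: [[-0.0, -0.0, 1.0], [0.0, 1.0, 0.0], [-1.0, 0.0, -0.0]]
contact_force: [-0.2, 0.1, -0.4]
gripper_width: 75.8
```

Request:
{"api": "send_rows", "payload": {
  "motion": [
    {"dx": 0,"dy": 0,"dz": 0.02,"yaw": 0,"jaw": 0.087},
    {"dx": 0,"dy": 0,"dz": 0.06,"yaw": 0,"jaw": 0.087},
    {"dx": 0,"dy": -0.02,"dz": 0.09,"yaw": 0,"jaw": 0.087},
    {"dx": -0.01,"dy": -0.06,"dz": 0.09,"yaw": 0,"jaw": 0.087},
    {"dx": -0.02,"dy": -0.11,"dz": 0.09,"yaw": 0,"jaw": 0.087}
  ]
}}

```text
time: 32.15
tcp_pos: [579.5, -126.2, 256.7]
orientation: [[0.002, -0.002, 1.0], [0.0, 1.0, 0.002], [-1.0, 0.0, 0.002]]
contact_force: [-0.1, 0.2, -0.1]
gripper_width: 87.2
```

Request:
{"api": "send_rows", "payload": {
  "motion": [
    {"dx": -0.01,"dy": -0.05,"dz": 0,"yaw": 0,"jaw": 0.087},
    {"dx": -0.02,"dy": -0.1,"dz": 0,"yaw": 0,"jaw": 0.087},
    {"dx": -0.03,"dy": -0.15,"dz": 0,"yaw": 0,"jaw": 0.087},
    {"dx": -0.034,"dy": -0.195,"dz": 0,"yaw": 0,"jaw": 0.087},
    {"dx": -0.034,"dy": -0.2065,"dz": 0,"yaw": 0,"jaw": 0.087}
  ]
}}

```text
time: 32.78
tcp_pos: [543.7, -335.9, 256.4]
orientation: [[0.0, 0.005, 1.0], [-0.002, 1.0, -0.005], [-1.0, -0.002, 0.0]]
contact_force: [-0.1, -0.3, -0.5]
gripper_width: 87.3
```

Request:
{"api": "send_rows", "payload": {
  "motion": [
    {"dx": 0,"dy": 0,"dz": 0,"yaw": 0,"jaw": 0.087},
    {"dx": 0,"dy": 0,"dz": -0.03,"yaw": 0,"jaw": 0.087},
    {"dx": 0,"dy": 0,"dz": -0.065,"yaw": 0,"jaw": 0.087},
    {"dx": 0,"dy": 0,"dz": -0.089,"yaw": 0,"jaw": 0.087},
    {"dx": 0,"dy": 0,"dz": -0.089,"yaw": 0,"jaw": 0.087}
  ]
}}

```text
time: 33.4
tcp_pos: [545.6, -329.6, 164.8]
orientation: [[-0.002, -0.003, 1.0], [0.002, 1.0, 0.003], [-1.0, 0.002, -0.002]]
contact_force: [-0.2, 0.2, 0.9]
gripper_width: 87.1
```

```bash
python3 - <<'E'
from h import *
a=grab_frame('scene')[:,:,::-1].copy();b=grab_frame('side')[:,:,::-1].copy();s=read_state();print(s['tcp_pos'],s['contact_force'],s['gripper_width'])
b0=cv2.imread('pics/side0.png')
print(blobs(a,'red',(240,140,280,215)),blobs(b,'red',(235,120,290,225)),blobs(b0,'red',(235,120,290,225)))
E
```

```text
[ 546.2314567  -331.26385107  167.10017325] [-0.40967544 -0.02540365  0.52496988] 86.88681243205518
[(168, [252, 154, 12, 16], [257.3, 161.7]), (267, [248, 185, 20, 19], [257.9, 194.8])] [(198, [251, 139, 15, 17], [258.6, 146.8]), (409, [248, 179, 23, 25], [259.1, 192.1])] [(150, [251, 139, 15, 18], [259.8, 146.3]), (156, [255, 181, 11, 23], [260.9, 191.9])]
```

Red matches its start picture. Gripping blue.

Request:
{"api": "send_rows", "payload": {
  "motion": [
    {"dx": 0,"dy": 0,"dz": 0,"yaw": 0,"jaw": 0.06},
    {"dx": 0,"dy": 0,"dz": 0,"yaw": 0,"jaw": 0.045},
    {"dx": 0,"dy": 0,"dz": 0,"yaw": 0,"jaw": 0.02},
    {"dx": 0,"dy": 0,"dz": 0,"yaw": 0,"jaw": 0.02},
    {"dx": 0,"dy": 0,"dz": 0,"yaw": 0,"jaw": 0.02}
  ]
}}

```text
time: 34.12
tcp_pos: [545.2, -332.3, 165.9]
orientation: [[-0.0, -0.0, 1.0], [0.0, 1.0, 0.0], [-1.0, 0.0, -0.0]]
contact_force: [-0.7, -0.1, -0.3]
gripper_width: 45.0
```

Request:
{"api": "send_rows", "payload": {
  "motion": [
    {"dx": 0,"dy": 0,"dz": 0,"yaw": 0,"jaw": 0.02},
    {"dx": 0,"dy": 0,"dz": 0,"yaw": 0,"jaw": 0.02}
  ]
}}

```text
time: 34.38
tcp_pos: [545.2, -332.3, 165.9]
orientation: [[-0.0, -0.0, 1.0], [0.0, 1.0, 0.0], [-1.0, 0.0, -0.0]]
contact_force: [-0.4, -0.9, -0.1]
gripper_width: 33.2
```

Request:
{"api": "send_rows", "payload": {
  "motion": [
    {"dx": 0,"dy": 0,"dz": 0.005,"yaw": 0,"jaw": 0.02},
    {"dx": 0,"dy": 0,"dz": 0.02,"yaw": 0,"jaw": 0.02},
    {"dx": 0,"dy": 0,"dz": 0.045,"yaw": 0,"jaw": 0.02},
    {"dx": 0,"dy": 0,"dz": 0.07,"yaw": 0,"jaw": 0.02},
    {"dx": 0.002,"dy": 0.008,"dz": 0.08,"yaw": 0,"jaw": 0.02}
  ]
}}

```text
time: 35.0
tcp_pos: [547.3, -325.2, 248.1]
orientation: [[0.002, 0.001, 1.0], [-0.001, 1.0, -0.001], [-1.0, -0.001, 0.002]]
contact_force: [0.2, 1.0, -2.7]
gripper_width: 33.2
```

Request:
{"api": "send_rows", "payload": {
  "motion": [
    {"dx": 0.006,"dy": 0.022,"dz": 0,"yaw": 0,"jaw": 0.02},
    {"dx": 0.014,"dy": 0.052,"dz": 0,"yaw": 0,"jaw": 0.02},
    {"dx": 0.024,"dy": 0.09,"dz": 0,"yaw": 0,"jaw": 0.02},
    {"dx": 0.034,"dy": 0.128,"dz": 0,"yaw": 0,"jaw": 0.02},
    {"dx": 0.043,"dy": 0.16,"dz": 0,"yaw": 0,"jaw": 0.02}
  ]
}}

```text
time: 35.62
tcp_pos: [590.5, -161.7, 245.7]
orientation: [[-0.0, -0.002, 1.0], [0.001, 1.0, 0.002], [-1.0, 0.001, -0.0]]
contact_force: [1.4, 0.1, -2.5]
gripper_width: 33.2
```

Request:
{"api": "send_rows", "payload": {
  "motion": [
    {"dx": 0.008,"dy": 0.03,"dz": 0,"yaw": 0,"jaw": 0.02},
    {"dx": 0.014,"dy": 0.052,"dz": 0,"yaw": 0,"jaw": 0.02},
    {"dx": 0.016,"dy": 0.059,"dz": 0,"yaw": 0,"jaw": 0.02},
    {"dx": 0.016,"dy": 0.059,"dz": 0,"yaw": 0,"jaw": 0.02},
    {"dx": 0.016,"dy": 0.059,"dz": -0.015,"yaw": 0,"jaw": 0.02}
  ]
}}

```text
time: 36.25
tcp_pos: [606.4, -106.9, 231.3]
orientation: [[0.002, 0.002, 1.0], [-0.001, 1.0, -0.002], [-1.0, -0.001, 0.002]]
contact_force: [0.7, -0.3, -2.4]
gripper_width: 33.5
```

Request:
{"api": "send_rows", "payload": {
  "motion": [
    {"dx": 0,"dy": 0,"dz": -0.03,"yaw": 0,"jaw": 0.02},
    {"dx": 0,"dy": 0,"dz": -0.05,"yaw": 0,"jaw": 0.02},
    {"dx": 0,"dy": 0,"dz": -0.06,"yaw": 0,"jaw": 0.02},
    {"dx": 0,"dy": 0,"dz": -0.063,"yaw": 0,"jaw": 0.02},
    {"dx": 0,"dy": 0,"dz": -0.063,"yaw": 0,"jaw": 0.02}
  ]
}}

```text
time: 36.88
tcp_pos: [606.5, -105.5, 168.3]
orientation: [[0.001, -0.0, 1.0], [-0.0, 1.0, 0.0], [-1.0, -0.0, 0.001]]
contact_force: [-0.4, 0.3, -2.0]
gripper_width: 33.0
```

```bash
python3 - <<'E'
from h import *
a=grab_frame('scene')[:,:,::-1].copy();b=grab_frame('side')[:,:,::-1].copy();s=read_state();print(s['tcp_pos'],s['contact_force'],s['gripper_width'])
a0=cv2.imread('pics/scene0.png');b0=cv2.imread('pics/side0.png')
for x,y in((a,b),(a0,b0)): print(blobs(x,'blue',(205,140,240,182)),blobs(y,'blue',(266,150,292,178)),blobs(x,'red',(240,140,280,215)))
E
```

```text
[ 606.67656259 -105.41611243  168.63158489] [ 0.83167393  0.85581588 -2.55606336] 33.279372242005465
[(175, [215, 154, 13, 16], [221.2, 161.3])] [(143, [272, 153, 9, 19], [275.7, 162.0])] [(159, [252, 155, 12, 15], [257.5, 162.1]), (269, [248, 185, 20, 19], [257.8, 194.8])]
[(167, [216, 154, 12, 16], [221.5, 161.7])] [(283, [272, 154, 16, 20], [279.5, 163.3])] [(176, [251, 154, 13, 16], [256.9, 161.6]), (238, [248, 184, 20, 20], [257.9, 194.2])]
```

Blue matches to within 0.5 px. Lowering to contact.

Request:
{"api": "send_rows", "payload": {
  "motion": [
    {"dx": 0,"dy": 0,"dz": -0.001,"yaw": 0,"jaw": 0.02},
    {"dx": 0,"dy": 0,"dz": -0.002,"yaw": 0,"jaw": 0.02},
    {"dx": 0,"dy": 0,"dz": -0.002,"yaw": 0,"jaw": 0.02}
  ]
}}

```text
time: 37.35
tcp_pos: [606.2, -105.2, 165.9]
orientation: [[-0.0, -0.0, 1.0], [0.0, 1.0, 0.0], [-1.0, 0.0, -0.0]]
contact_force: [0.6, -0.2, -2.0]
gripper_width: 33.4
```

Request:
{"api": "send_rows", "payload": {
  "motion": [
    {"dx": 0,"dy": 0,"dz": -0.0004,"yaw": 0,"jaw": 0.02},
    {"dx": 0,"dy": 0,"dz": -0.0007,"yaw": 0,"jaw": 0.02},
    {"dx": 0,"dy": 0,"dz": -0.0007,"yaw": 0,"jaw": 0.02}
  ]
}}

```text
time: 37.72
tcp_pos: [606.6, -105.4, 165.8]
orientation: [[0.001, -0.0, 1.0], [0.0, 1.0, 0.0], [-1.0, 0.0, 0.001]]
contact_force: [-0.5, -0.0, 5.0]
gripper_width: 33.5
```

Request:
{"api": "send_rows", "payload": {
  "motion": [
    {"dx": 0,"dy": 0,"dz": 0,"yaw": 0,"jaw": 0.045},
    {"dx": 0,"dy": 0,"dz": 0,"yaw": 0,"jaw": 0.06},
    {"dx": 0,"dy": 0,"dz": 0,"yaw": 0,"jaw": 0.087},
    {"dx": 0,"dy": 0,"dz": 0,"yaw": 0,"jaw": 0.087},
    {"dx": 0,"dy": 0,"dz": 0.0,"yaw": 0,"jaw": 0.087}
  ]
}}

```text
time: 38.35
tcp_pos: [606.2, -105.3, 165.1]
orientation: [[-0.0, -0.0, 1.0], [0.0, 1.0, 0.0], [-1.0, 0.0, -0.0]]
contact_force: [-0.0, -0.7, 0.2]
gripper_width: 75.6
```

Request:
{"api": "send_rows", "payload": {
  "motion": [
    {"dx": 0,"dy": 0,"dz": 0.02,"yaw": 0,"jaw": 0.087},
    {"dx": 0,"dy": 0,"dz": 0.05,"yaw": 0,"jaw": 0.087},
    {"dx": 0,"dy": 0,"dz": 0.1,"yaw": 0,"jaw": 0.087},
    {"dx": -0.03,"dy": -0.03,"dz": 0.13,"yaw": 0,"jaw": 0.087},
    {"dx": -0.06,"dy": -0.06,"dz": 0.15,"yaw": 0,"jaw": 0.087}
  ]
}}

```text
time: 38.98
tcp_pos: [545.8, -166.7, 318.1]
orientation: [[0.003, -0.0, 1.0], [-0.001, 1.0, 0.0], [-1.0, -0.001, 0.003]]
contact_force: [0.1, -0.3, -0.6]
gripper_width: 86.6
```

Request:
{"api": "send_rows", "payload": {
  "motion": [
    {"dx": -0.03,"dy": -0.04,"dz": 0,"yaw": 0,"jaw": 0.087},
    {"dx": -0.06,"dy": -0.08,"dz": 0,"yaw": 0,"jaw": 0.087},
    {"dx": -0.06,"dy": -0.08,"dz": 0,"yaw": 0,"jaw": 0.087},
    {"dx": -0.06,"dy": -0.08,"dz": 0,"yaw": 0,"jaw": 0.087}
  ]
}}

```text
time: 39.48
tcp_pos: [486.6, -245.0, 316.1]
orientation: [[0.001, -0.0, 1.0], [0.001, 1.0, 0.0], [-1.0, 0.001, 0.001]]
contact_force: [0.9, -0.8, 0.3]
gripper_width: 87.0
```

```bash
python3 - <<'E'
from h import *
a=grab_frame('scene')[:,:,::-1].copy();b=grab_frame('side')[:,:,::-1].copy();s=read_state();print(s['tcp_pos'],s['contact_force'],s['gripper_width'])
a0=cv2.imread('pics/scene0.png');b0=cv2.imread('pics/side0.png')
for x,y in((a,b),(a0,b0)): print(blobs(x,'blue',(205,140,240,182)),blobs(y,'blue',(266,150,292,178)),blobs(x,'red',(240,140,280,215)),blobs(y,'red',(235,120,290,225)))
B=tri(blobs(a,'blue',(205,140,240,182))[0][2],blobs(b,'blue',(266,150,292,178))[0][2]);print(B)
qa=blobs(a,'yellow',(340,110,420,200));qb=blobs(b,'yellow',(140,80,240,180));print(tri(qa[0][2],qb[0][2]))
cv2.imwrite('pics/f.png',np.hstack([cv2.resize(a[60:290,100:430],(400,279)),cv2.resize(b[80:364,0:407],(400,279))]))
E
```

```text
[ 487.08029375 -244.18251126  315.53450605] [ 0.01158458  0.35031665 -0.20922931] 86.99361813605475
[(176, [215, 154, 13, 16], [221.4, 161.4])] [(281, [272, 154, 16, 19], [279.5, 163.2])] [(175, [251, 154, 13, 16], [256.9, 161.6]), (262, [248, 185, 20, 19], [257.9, 194.9])] [(93, [251, 139, 15, 17], [257.1, 148.9]), (269, [250, 181, 16, 23], [258.1, 192.0])]
[(167, [216, 154, 12, 16], [221.5, 161.7])] [(283, [272, 154, 16, 20], [279.5, 163.3])] [(176, [251, 154, 13, 16], [256.9, 161.6]), (238, [248, 184, 20, 20], [257.9, 194.2])] [(150, [251, 139, 15, 18], [259.8, 146.3]), (156, [255, 181, 11, 23], [260.9, 191.9])]
(array([ 604.56152958, -105.49646829,  185.14793902]), np.float64(0.6207429054837058))
(array([495.09761573, 317.95296505, 146.34344823]), np.float64(0.32997440552313284))
```

View pics/f.png

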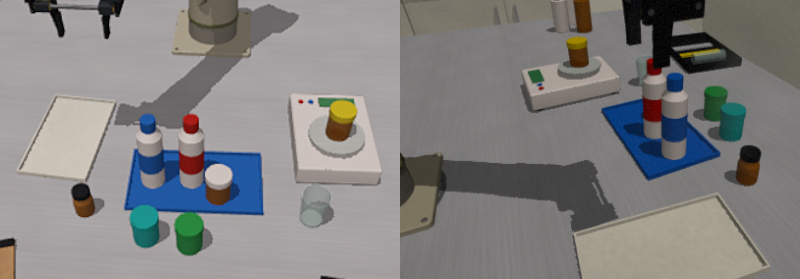

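Both bottles are back upright at (150,150) and (191,150), the yellow jar is on the pan at (340,120), and the bystanders look untouched. The gripper is open and clear, so I'm handing in.

```bash
python3 -c "
from rig import *
print(finish_job())"
```

```text
the job is handed in; nothing more can be done
None
```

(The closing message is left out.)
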